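# Put the hot hair rollers away on the tank-top shelf's rod

### The arm

A 6-joint arm with a two-finger parallel gripper is mounted at the origin on the work surface. World frame = base frame: x ahead of the robot, y to its left, z up, the work surface at z = 0. Lengths are in mm, angles in rad, forces in N, time in s.
With the tool pointing down it reaches from about 275 to 825 mm from the base axis. Payload 4.9 kg.
Tool frame: the origin (TCP) lies midway between the tips of the shut fingers; the grasp point (between the pads) lies 19 mm behind it; z points along the fingers, y is the direction in which the jaws open and shut (so a half turn about z gives the same grasp; the last joint's range is limited). The gripper opens to 85 mm and grips with 20 to 120 N. Pads are 22 mm wide; open, the fingers measure 114 mm over their backs; the gripper's body (76 mm by 85 mm) begins 54 mm behind the grasp point. The pads swing forward as they close: fully open they stand 13 mm farther back than shut.
Start: joints at [1.037, 0.326, -0.193, 1.052, 0, 1.437], TCP at [214.075, 506.646, 231.281] pointing down, gripper open.
Joint ranges: [-2.65, 2.65], [-0.97, 1.79], [-1.3, 1.35], [-1.93, 2.1], [-1.47, 1.37], [-3.14, 3.14]. Speed limits (rad/s): [2.57, 2.57, 3.14, 3.14, 3.14, 3.14].

### API

Orientations are given as a unit quaternion [x, y, z, w].
In Python, from workcell import arm gives the robot as it stands. The module is installed in compiled form; this text tells all that it offers.
- The arm moves only by the tool jog_arm, never from a script. Its argument "commands" is a list of rows, each an object of numbers: "jaw": the gripper command: -1 is fully open, 1 is shut, values between are in proportion; "x", "y", "z": the shift along the tool's x, y, z in cm; "ax", "ay", "az": the turn, a rotation vector about the tool's x, y, z in rad. A call has 1 to 5 rows; each row is the pose to reach, as a shift and turn from the pose commanded when the call began, along the tool's axes at that moment; what a row does not reach only later rows make up. A row lasts 1/10 s, in which the tool goes at most 50 mm and 8.59 degrees, less where a joint would pass 70% of its speed; a pose out of reach is approached as far as the arm can. A call with a gripper value outside its range is refused whole. The fingers move at their own pace and stop on an object; the grip force is fixed at half the most. Time passes only in rows, so rows that repeat a pose let the fingers close. It gives the time, the measured TCP pose, the force and the opening at its end, in the units of the state.
- arm.sense(): the state, without advancing time (a new reading comes with each control period).
- arm.get_image(name): name is "side" or "top"; returns the picture (480x640x3 uint8, red, green, blue); there is no depth.
- arm.camera_info(name): a dict with "K" (3x3 intrinsics, pixels), "xyz" and "attitude" of the camera in the world. Camera axes: x right, y down, z forward; pixel columns grow to the right and rows downward; lengths in mm; the calibration is good to about 2 mm. A picture is of the moment at which its call begins. camera_info takes no time and is no camera call.
- arm.close_job(): hands the job in, once; it reports no verdict.
Trained networks look in the newest picture that a camera, given by its name, has taken for a name from the list of things; names that differ only in an ending like _2 or _b are one class to them, and where a whole thing is asked for, a point or a joint stands for the part that bears it (a point fixed in the world has none). Each returns a list of dicts, best first, with "p" (0 to 1); they miss things now and then, are a little off and sometimes report something else, mostly with a low value. They report only what shows in the picture. A call takes as long as a camera call. They do not tell look-alikes from the thing itself.
- arm.masks_of(label, camera): "mask" (480x640 bool, what is visible of it) and "bbox" ([centre column, centre row, width, height] as shares, 0 to 1, of the picture: columns of its width, rows of its height, round what is visible of it).
- arm.tip_of(label, camera): "position" ([column, row] as shares, 0 to 1, of the picture: columns of its width, rows of its height: a listed point, or the origin of a listed thing).
The state is a dict: "time_s": time; "joint_pos": joint angles; "qvel": joint speeds; "joint_torque": joint torques, N m; "ee_pos": TCP position; "ee_rot": TCP orientation; "force": force on the tool from outside, world axes, zero at the start; "torque": the same for the moment, N m; "gripper_width": finger opening in mm.
Only numpy, scipy, OpenCV 4.12 (cv2) and the standard library are available. Lean on these libraries where they do the work, as an engineer would, in place of code of your own. Each camera call takes 0.05 s, during which the arm holds its last target.

### The job

Put the set of hot hair rollers away on the chrome rod under the walnut shelf, in the order they are used: the small one already hangs there, so slide the medium roller on next and then the large one (wanted first, so outermost), all closed up towards the collar; the rod swivels a little, so feel for its end. Then press the octagonal walnut end knob onto the rod until it clicks fully home, let everything hang on its own, and do not disturb the jar, pill organizer, hair clip and brush holder.

Things in the scene. Friction and masses are not known exactly. Their poses are not given: they have to be found in the camera images.
- rod_root (a point): Foot of the chrome rod under the walnut shelf: on the rod's axis at the face of its 44 mm collar, 105 mm above the worktop. y points straight along the shelf, the way the rod runs; x is level, under the shelf, away from its front edge; z up. Rod: 20 mm thick, 223 mm long, level, last 9 mm tapering to 10 mm. It swivels here, about z, up to 0.08 rad either way. Hanger plate behind the collar.
- rod_straight_end (a point): Where the rod's free end would be if the rod stood straight: 223 mm along y from rod_root, same axes, fixed to the shelf. The real end stands up to 15 mm to either side (along x), unmeasured; it moves aside under about 1 N and stays. Sprung balls stand 2 mm out of the rod's two sides, 29.5 mm before its end; they catch behind the lip of the end knob's hole.
- shelf_edge (a point): Middle of the lower front edge of the shelf board (460 mm wide in y, 180 mm deep, 18 mm thick); axes as rod_root. It lies 30 mm in front of the rod and 165 mm above its axis, so a gripper working on the rod must lean back out past this edge (35 to 45 degrees from vertical clears it). Side panels 18 mm thick, 160 mm deep, end the shelf at y -230 and +230 mm; the rod's end is at y +68 mm here.
- roller_small (a joint): The small hot roller, which already hangs on the rod: like the others but 34 mm across flats. Value: gap (m) between its inner end and the collar; it slides along when pushed, 0 when up against the collar.
- roller_medium_centre (a point): Centre of the medium hot roller with twelve flat sides and dark flocked strips: a thick-walled white plastic tube, 60 mm long, 44 mm across flats, with the 25 mm bore common to the set; y axis along the tube, about 35 g. Lies on a flat side on the worktop, centre 22 mm up. Hanging on the rod its centre is 2.5 mm under the rod's axis.
- roller_large_centre (a point): Centre of the large hot roller with twelve flat sides and dark flocked strips: a thick-walled white plastic tube, 60 mm long, 54 mm across flats, with the 25 mm bore common to the set; y axis along the tube, about 50 g. Lies on a flat side on the worktop, centre 27 mm up. Hanging on the rod its centre is 2.5 mm under the rod's axis.
- knob_centre (a point): Centre of the end knob: octagonal walnut block, 58 mm across flats, 60 mm long, 90 g, y along its length, lying on a flat side, centre 29 mm up. Blind hole in its -y end (this end faces the rod), 21.5 mm wide, 38 mm deep; steel disc on its +y end. The balls resist with about 10 N in the last 10 mm, then the rod meets the hole's bottom: centre 215 mm from rod_root. The rollers keep 5 mm of play.
- glass_jar: Bystander: frosted glass jar with lid and clasp, 88 mm diameter, 105 mm tall, standing on top of the shelf. Origin at the centre of its underside.
- pill_organizer: Bystander: pink pill organizer, 168 x 34 mm, 25 mm tall, on the worktop. Origin at the centre of its underside, x along its length.
- hair_clip: Bystander: black claw hair clip, 76 x 36 mm, 52 mm tall, on the worktop. Origin at the centre of its underside, x along its length.
- brush_holder: Bystander: grey silicone makeup brush holder with brushes, 80 mm diameter, 85 mm tall (brushes to 210 mm), on the worktop beside the shelf. Origin at the centre of its underside.
Things that resemble listed ones, but are neither listed nor needed, are in the scene too. What is shaped like the part that bears knob_centre but orange is not meant. Leave any blue look-alike of the part that bears roller_large_centre alone.

How it is judged:
By the outcome, as a careful person would: the job done as asked, in the order asked, and still so for the second after the job is handed in, with the robot touching nothing.
It also fails if it takes over 70 s, if anything falls off the work surface, if the arm or the gripper's body presses on something with over 40 N, if the wrist force passes 120 N, or if a joint passes its speed limit or range.

## Working session

There is one attempt and no reset: what is moved stays moved. The work goes in short steps, Python scripts to look and compute and a tool call to move; the robot and the scene stay as the last step left them, time stands still between calls to the robot, and variables do not carry over. Pictures are saved under pics/ and viewed, and the job is handed in when it is done.

Besides the shell and the picture viewer there is one more tool, called after ">>>" as a command line: name --argument value ..., lists and objects as JSON in quotes. jog_arm: Moves the arm, as the interface text tells. Its arguments: {"type":"object","properties":{"commands":{"type":"array","items":{"type":"object","properties":{"jaw":{"type":"number"},"x":{"type":"number"},"y":{"type":"number"},"z":{"type":"number"},"ax":{"type":"number"},"ay":{"type":"number"},"az":{"type":"number"}}}}},"required":["commands"]}

```bash
mkdir -p pics; ls
cat > h.py <<'E'
import numpy as np, cv2
from scipy.spatial.transform import Rotation as R
from workcell import arm
def snap(n,f):
    im=arm.get_image(n); cv2.imwrite('pics/'+f,im[:,:,::-1]); return im
E
python3 - <<'E'
from h import *
print(arm.sense())
for n in('side','top'):
    snap(n,n+'0.png'); print(arm.camera_info(n))
E
```

```text
pics
{'time_s': 0.0, 'joint_pos': array([ 1.03681169e+00,  3.26927195e-01, -1.93596091e-01,  1.05197973e+00,
       -3.11397802e-05,  1.43661368e+00]), 'qvel': array([ 0.00070336,  0.00115832,  0.00051758, -0.00042829, -0.00147861,
       -0.00129073]), 'joint_torque': array([-2.79864407e-04, -4.43398905e+01,  2.62439919e+01,  1.53552956e-02,
       -1.67983080e-04,  1.82175273e-05]), 'ee_pos': array([213.77135944, 506.12664425, 230.50627568]), 'ee_rot': array([ 1.98572212e-01,  9.80085888e-01, -8.11268822e-04, -2.65105465e-04]), 'force': array([0.20052484, 1.1214472 , 0.4939633 ]), 'torque': array([-0.04438779,  0.05872435,  0.026929  ]), 'gripper_width': 85.70851432848598}
{'K': array([[582.70223557,   0.        , 315.03040924],
       [  0.        , 582.70223557, 234.11706744],
       [  0.        ,   0.        ,   1.        ]]), 'xyz': array([  122.63080446, -1005.83939526,   878.13947772]), 'attitude': array([ 0.86870237, -0.17160404,  0.09458228, -0.45493125])}
{'K': array([[594.19743056,   0.        , 313.85433957],
       [  0.        , 594.19743056, 238.22674603],
       [  0.        ,   0.        ,   1.        ]]), 'xyz': array([ 351.95126522,  -40.54210575, 1456.33631802]), 'attitude': array([ 0.71082873, -0.69944906,  0.05984279, -0.04373062])}
```

View pics/side0.png

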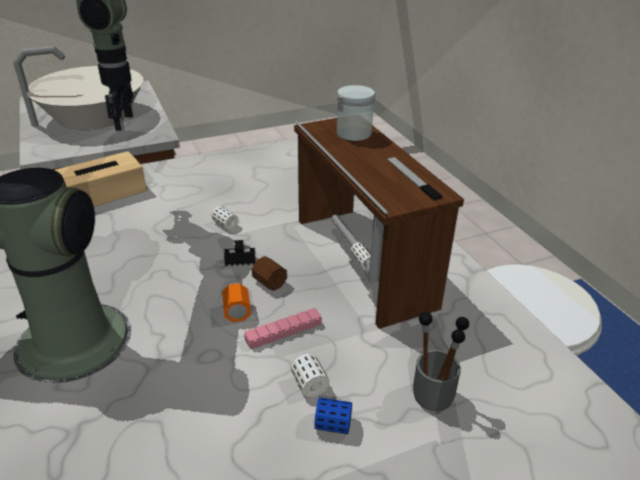

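View pics/top0.png

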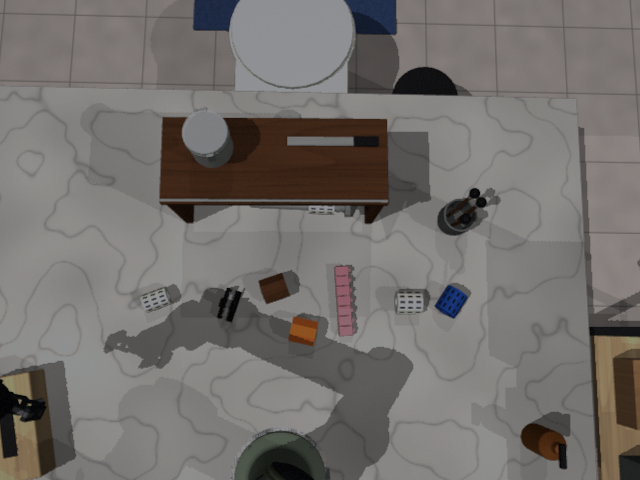

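```bash
cat >> h.py <<'E'
CI={n:arm.camera_info(n) for n in('side','top')}
def ray(n,u,v):
    c=CI[n]; d=R.from_quat(c['attitude']).apply([(u-c['K'][0,2])/c['K'][0,0],(v-c['K'][1,2])/c['K'][1,1],1]); return c['xyz'],d
def onz(n,u,v,z):
    o,d=ray(n,u,v); return o+d*(z-o[2])/d[2]
def tri(p,q):
    o1,d1=ray('side',*p); o2,d2=ray('top',*q)
    s=np.linalg.lstsq(np.c_[d1,-d2],o2-o1,rcond=None)[0]
    a=o1+s[0]*d1;b=o2+s[1]*d2; return (a+b)/2,np.linalg.norm(a-b)
def proj(n,P):
    c=CI[n]; q=R.from_quat(c['attitude']).inv().apply(np.atleast_2d(P)-c['xyz']); q=q@c['K'].T; return q[:,:2]/q[:,2:]
E
python3 - <<'E'
from h import *
np.set_printoptions(precision=1,suppress=True)
Z=dict(rod_root=105,rod_straight_end=105,shelf_edge=270,roller_medium_centre=22,roller_large_centre=27,knob_centre=29,glass_jar=288,pill_organizer=0,hair_clip=0,brush_holder=0)
for k,z in Z.items():
  for n in('side','top'):
    for r in arm.tip_of(k,n)[:3]:
        u,v=np.array(r['position'])*[640,480]; print(k,n,round(r['p'],2),np.array([u,v]),onz(n,u,v,z))
print(arm.sense()['time_s'])
E
```

```text
rod_root side 0.76 [370.3 268.4] [ 619.2 -139.   105. ]
rod_root top 0.75 [344.2 207.1] [ 626.  -139.3  105. ]
rod_straight_end side 0.7 [326.2 215.3] [615.3  90.3 105. ]
shelf_edge side 0.79 [332.6 171.4] [593.5  12.9 270. ]
shelf_edge side 0.54 [352.4 132.9] [718.9 175.2 270. ]
shelf_edge top 0.66 [274.2 209.2] [585.5  15.  270. ]
roller_medium_centre side 0.58 [222.8 216.6] [406.6 306.   22. ]
roller_medium_centre top 0.61 [158.2 296.2] [417.3 298.4  22. ]
roller_large_centre side 0.83 [308.6 376.6] [ 408.5 -305.4   27. ]
roller_large_centre side 0.79 [332.9 414.3] [ 415.8 -402.3   27. ]
roller_large_centre side 0.52 [327.3 216.2] [665.9 195.6  27. ]
roller_large_centre top 0.96 [406.7 301.8] [ 412.8 -297.1   27. ]
roller_large_centre top 0.85 [454.  299.4] [ 420.5 -411.6   27. ]
roller_large_centre top 0.47 [230.1 303.3] [402.8 125.9  27. ]
knob_centre side 0.76 [235.8 300.2] [341.6 -44.2  29. ]
knob_centre side 0.63 [270.1 273. ] [442.7  18.6  29. ]
knob_centre top 0.94 [303.5 334.2] [332.6 -50.4  29. ]
knob_centre top 0.85 [272.4 291.5] [432.4  25.8  29. ]
knob_centre top 0.72 [451.9 224.5] [ 603.1 -409.5   29. ]
glass_jar side 0.69 [354.8 131.8] [709.4 143.7 288. ]
glass_jar top 0.64 [209.9 149.4] [702.6 147.  288. ]
pill_organizer side 0.68 [282.2 333.1] [ 410.7 -150.5    0. ]
pill_organizer top 0.74 [405.1 300.3] [ 417.7 -298.1    0. ]
pill_organizer top 0.72 [343.4 302.7] [ 409.5 -146.8    0. ]
hair_clip side 0.9 [239.6 258.8] [401.7 135.7   0. ]
hair_clip top 0.8 [230.7 303.7] [402.9 127.5   0. ]
brush_holder side 0.93 [429.6 394.8] [ 613.5 -411.5    0. ]
brush_holder top 0.9 [453.  220.6] [ 618.1 -420.     0. ]
brush_holder top 0.39 [344.4 302.5] [ 410.  -149.1    0. ]
1.1
```

Run:
```python
import cv2
s=cv2.imread('pics/side0.png');t=cv2.imread('pics/top0.png')
cv2.imwrite('pics/s1.png',cv2.resize(s[190:430,190:470],None,fx=2.5,fy=2.5,interpolation=2))
cv2.imwrite('pics/t1.png',cv2.resize(t[190:350,130:390],None,fx=3,fy=3,interpolation=2))
cv2.imwrite('pics/s2.png',cv2.resize(s[200:300,310:390],None,fx=6,fy=6,interpolation=2))
```

```text
(no output)
```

View pics/s1.png

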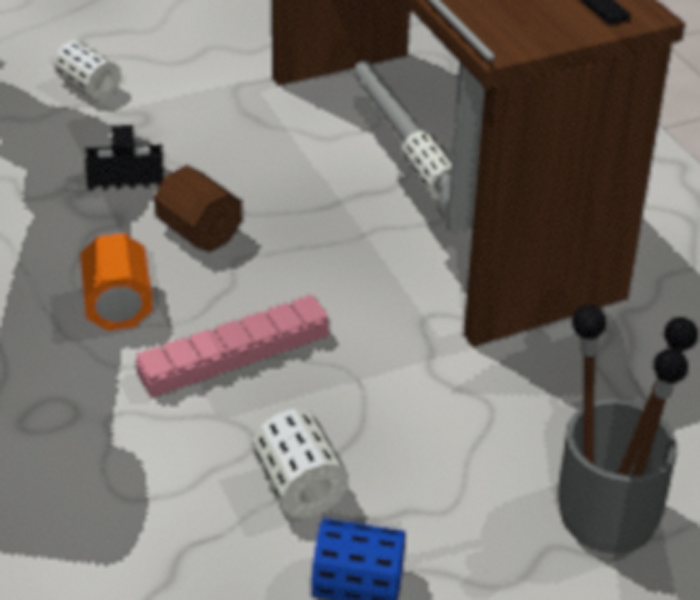

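View pics/t1.png

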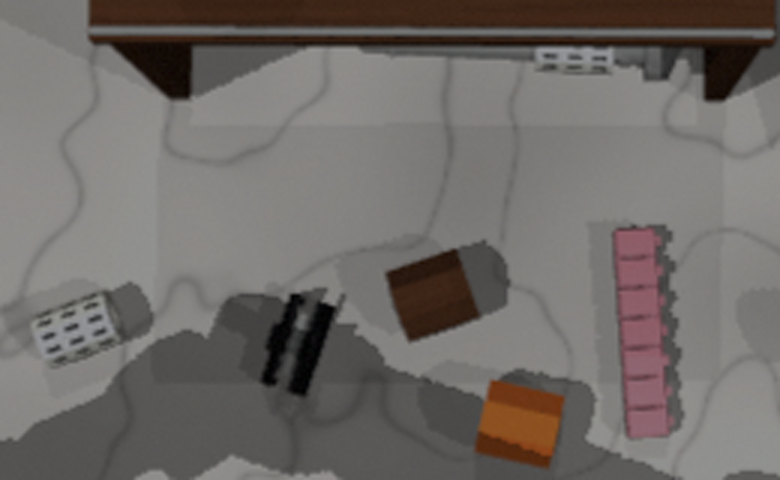

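View pics/s2.png

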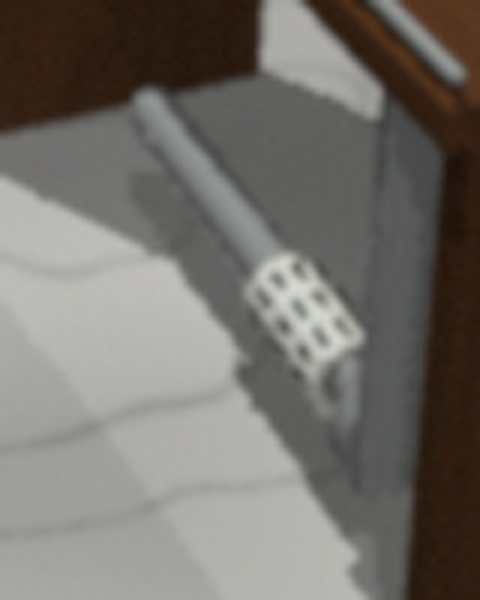

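```bash
cat >> h.py <<'E'
from scipy.optimize import minimize
def prism(n,af,L,p,z):
    r=af/2/np.cos(np.pi/n); a=(np.arange(n)+.5)*2*np.pi/n
    q=np.array([[r*np.cos(t),s*L/2,r*np.sin(t)] for s in(-1,1) for t in a])
    return R.from_euler('z',p[2]).apply(q)+[p[0],p[1],z]
def sil(cam,P):
    m=np.zeros((960*2,640*4),np.uint8)[:1920]
    h=cv2.convexHull(((proj(cam,P)+.5)*4).astype(np.float32)).astype(np.int32)
    cv2.fillConvexPoly(m,h,1); return cv2.resize(m.astype(np.float32),(640,480),interpolation=cv2.INTER_AREA)
def fit(n,af,L,z,masks,p0):
    def c(p,b=.5):
        P=prism(n,af,L,p,z); s=0
        for cam,m in masks.items():
            q=sil(cam,P); s-=np.minimum(q,m).sum()/np.maximum(q,m).sum()
        return s
    best=None
    for y in np.deg2rad([-40,-20,0,20,40]) if len(p0)<3 else [p0[2]]:
        p=np.array([p0[0],p0[1],y]); sim=p+np.array([[0,0,0],[8,0,0],[0,8,0],[0,0,.2]])
        r=minimize(c,p,method='Nelder-Mead',options=dict(initial_simplex=sim,xatol=.05,fatol=1e-4))
        if best is None or r.fun<best.fun: best=r
    return best.x,-best.fun/len(masks)
def getmask(label,cam,P):
    c=proj(cam,P)[0]; b=None
    for r in arm.masks_of(label,cam):
        d=np.hypot(*(np.array(r['bbox'][:2])*[640,480]-c))
        if d<15 and (b is None or r['p']>b['p']): b=r
    return None if b is None else b['mask'].astype(np.float32)
E
python3 - <<'E'
from h import *
np.set_printoptions(precision=3,suppress=True)
out={}
for k,n,af,z,p0 in(('roller_medium_centre',12,44,22,[412,302]),('roller_large_centre',12,54,27,[410,-300]),('knob_centre',8,58,29,[437,22])):
    M={c:getmask(k,c,[*p0,z]) for c in('side','top')}
    M={c:m for c,m in M.items() if m is not None}
    print(k,{c:(m.sum(),fit(n,af,60,z,{c:m},p0)) for c,m in M.items()}, 'both',fit(n,af,60,z,M,p0))
for P in([622,-139,105],[618,84,105],[603,84,105],[633,84,105]): print(proj('side',P),proj('top',P))
print(tri((335,216),(249,206)))
print(arm.sense()['time_s'])
t=cv2.imread('pics/top0.png')
cv2.imwrite('pics/t2.png',cv2.resize(t[105:225,145:405],None,fx=3,fy=3,interpolation=2))
E
```

```text
roller_medium_centre {'side': (np.float32(383.0), (array([410.782, 297.103,   0.332]), np.float64(0.8903470635414124))), 'top': (np.float32(563.0), (array([409.757, 304.475,   0.357]), np.float64(0.9482815265655518)))} both (array([409.948, 303.832,   0.345]), np.float64(0.8873904347419739))
roller_large_centre {'side': (np.float32(1102.0), (array([ 412.651, -302.3  ,    0.005]), np.float64(0.9430729150772095))), 'top': (np.float32(662.0), (array([ 412.534, -299.648,    0.01 ]), np.float64(0.962200939655304)))} both (array([ 412.606, -300.612,   -0.009]), np.float64(0.9387729167938232))
knob_centre {'side': (np.float32(837.0), (array([440.837,  18.189,   0.364]), np.float64(0.961876392364502))), 'top': (np.float32(612.0), (array([440.559,  23.488,   0.361]), np.float64(0.9200190901756287)))} both (array([440.957,  21.605,   0.329]), np.float64(0.9115625619888306))
[[371.453 268.113]] [[344.038 208.806]]
[[328.238 216.352]] [[247.641 208.693]]
[[322.597 217.598]] [[247.441 215.079]]
[[333.841 215.114]] [[247.84  202.328]]
(array([628.955,  79.56 , 105.157]), np.float64(9.523047388357039))
1.4
```

View pics/t2.png

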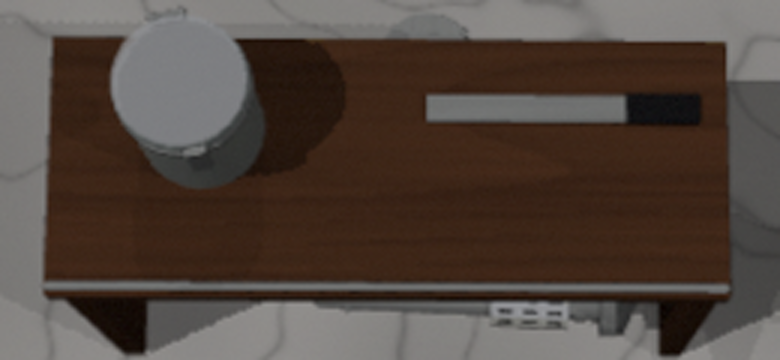

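Run:
```python
from h import *
np.set_printoptions(precision=1,suppress=True)
f=lambda u,v:(u/3+145,v/3+105)
for p,z in(((44,297),270),((729,299),270),((53,37),288),((726,42),288),((44,282),288),((729,285),288),((133,354),0),((670,354),0)): print(p,onz('top',*f(*p),z))
s=cv2.imread('pics/side0.png')
cv2.imwrite('pics/s3.png',cv2.resize(s[110:340,285:475],None,fx=3,fy=3,interpolation=2))
c=cv2.resize(s[205:280,320:385],None,fx=10,fy=10,interpolation=2)
# overlay axis candidates
for X in(603,618,633):
    P=np.array([[622,-139,105],[X,84,105]]);q=(proj('side',P)-[320,205]+.5)*10
    cv2.line(c,*[tuple(map(int,a)) for a in q],(0,0,255),1)
cv2.imwrite('pics/s4.png',c[:600])
```

```text
(44, 297) [591.8 246.6 270. ]
(729, 299) [ 599.4 -216.8  270. ]
(53, 37) [768.1 245.5 288. ]
(726, 42) [ 775.1 -212.8  288. ]
(44, 282) [598.3 242.8 288. ]
(729, 285) [ 605.2 -214.2  288. ]
(133, 354) [599.9 236.5   0. ]
(670, 354) [ 608.1 -207.6    0. ]
```

View pics/s3.png

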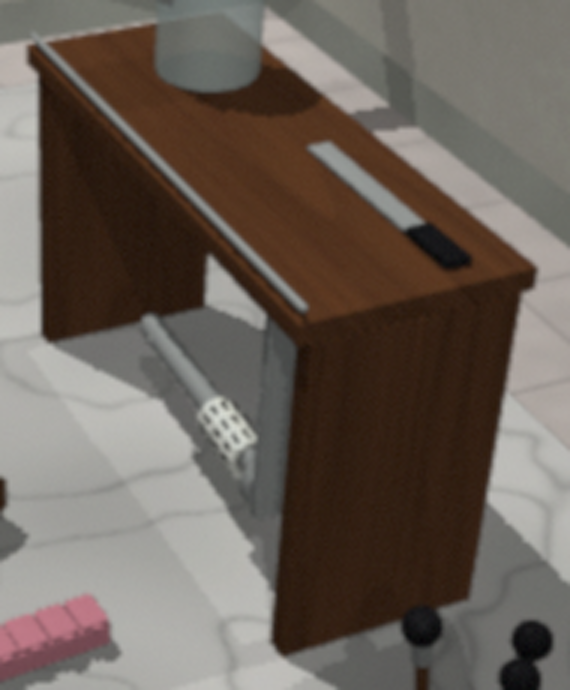

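View pics/s4.png

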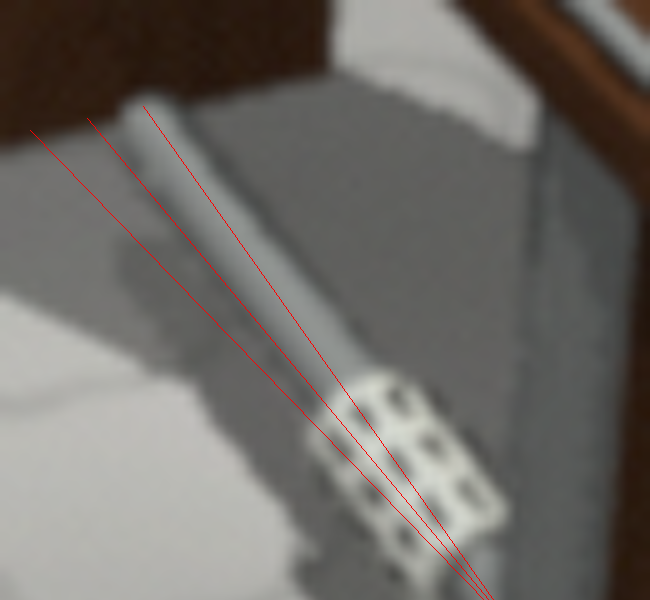

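Run:
```python
from h import *
np.set_printoptions(precision=1,suppress=True)
for p in((148,103),(250,240),(345,370)): print(onz('side',p[0]/10+320-.5,p[1]/10+205-.5,105))
print('roller',onz('side',40.8+320-.5,48+205-.5,102.5))
t=cv2.imread('pics/top0.png')
cv2.imwrite('pics/t3.png',cv2.resize(t[195:220,240:360],None,fx=6.6,fy=12,interpolation=2))
```

```text
[634.6  84.9 105. ]
[632.5  21.1 105. ]
[630.2 -35.4 105. ]
roller [626.4 -76.1 102.5]
```

View pics/t3.png

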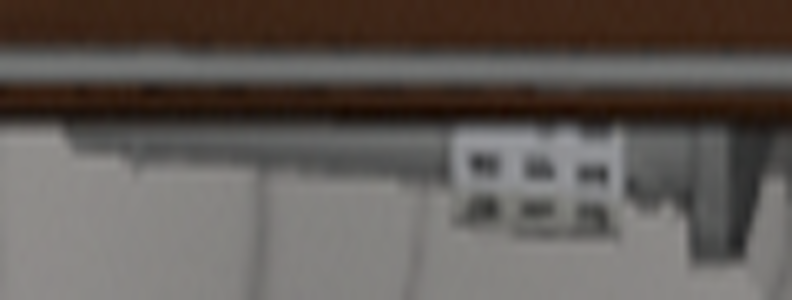

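Run:
```python
from h import *
np.set_printoptions(precision=1,suppress=True)
for p in((68,148),(160,164),(300,174),(440,184)): print(onz('top',p[0]/6.6+240-.5,p[1]/12+195-.5,105)+[10,0,0])
s=arm.sense();print(s['ee_pos'],s['ee_rot'],s['time_s'])
```

```text
[632.5  79.1 105. ]
[629.9  46.9 105. ]
[628.9  -2.1 105. ]
[627.9 -51.2 105. ]
[214.1 506.7 231.3] [ 0.2  1.   0.  -0. ] 1.4
```

```bash
cat >> h.py <<'E'
def tool(yaw,tilt,swap=1):
    # vertical tool w/ jaw y at yaw (x axis tube = yaw dir), tilted toward local +x
    t=np.deg2rad(tilt);c,s=np.cos(t),np.sin(t)
    M=np.array([[0,c,s],[1,0,0],[0,s,-c]])  # columns x,y,z
    return R.from_euler('z',yaw)*R.from_matrix(M)
def delta(Pt,Rt,grasp=False):
    s=arm.sense(); R0=R.from_quat(s['ee_rot']); Pt=np.array(Pt,float)
    if grasp: Pt=Pt+Rt.apply([0,0,19])
    d=R0.inv().apply(Pt-s['ee_pos'])/10; r=(R0.inv()*Rt).as_rotvec()
    print('xyz cm',d.round(2),'rot',r.round(3),'|d|',round(np.linalg.norm(d)*10),'deg',round(np.rad2deg(np.linalg.norm(r))),'t',round(s['time_s'],2),'ee',s['ee_pos'].round(1),'F',s['force'].round(1),'w',round(s['gripper_width'],1))
E
python3 - <<'E'
from h import *
delta([410,304,120],tool(.35,0))
delta([410,304,4],tool(.35,0))
E
```

```text
xyz cm [-25.94 -11.04  11.13] rot [ 0.    -0.     0.821] |d| 303 deg 47 t 1.4 ee [214.1 506.7 231.3] F [ 0.1 -0.1 -0.5] w 85.5
xyz cm [-25.94 -11.04  22.73] rot [ 0.    -0.     0.821] |d| 362 deg 47 t 1.4 ee [214.1 506.7 231.3] F [ 0.1 -0.1 -0.5] w 85.5
```

>>> jog_arm --commands '[{"x": -25.9, "y": -11, "z": 11.1, "az": 0.82, "jaw": -1}, {"x": -25.9, "y": -11, "z": 11.1, "az": 0.82, "jaw": -1}, {"x": -25.9, "y": -11, "z": 11.1, "az": 0.82, "jaw": -1}, {"x": -25.9, "y": -11, "z": 11.1, "az": 0.82, "jaw": -1}, {"x": -25.9, "y": -11, "z": 11.1, "az": 0.82, "jaw": -1}]'

```text
$.commands[0]: bad value
```

>>> jog_arm --commands '[{"jaw": -1}, {"jaw": -1}]'

```text
$.commands[0]: bad value
```

Run:
```python
from h import *
delta([410,304,120],tool(.35,0))
delta([410,304,4],tool(.35,0))
```

```text
xyz cm [-25.94 -11.04  11.13] rot [ 0.    -0.     0.821] |d| 303 deg 47 t 1.4 ee [214.1 506.7 231.3] F [ 0.1 -0.1 -0.5] w 85.5
xyz cm [-25.94 -11.04  22.73] rot [ 0.    -0.     0.821] |d| 362 deg 47 t 1.4 ee [214.1 506.7 231.3] F [ 0.1 -0.1 -0.5] w 85.5
```

>>> jog_arm --commands '[{"x": -5, "y": -2, "z": 2, "ax": 0, "ay": 0, "az": 0.14, "jaw": -1}]'

```text
time_s: 1.5
ee_pos: [246.4, 477.5, 215.7]
ee_rot: [0.265, 0.964, 0.003, 0.0]
force: [1.2, 1.3, -0.2]
gripper_width: 85.4
```

>>> jog_arm --commands '[{"x": -20.9, "y": -9, "z": 9.1, "ax": 0, "ay": 0, "az": 0.68, "jaw": -1}, {"x": -20.9, "y": -9, "z": 9.1, "ax": 0, "ay": 0, "az": 0.68, "jaw": -1}, {"x": -20.9, "y": -9, "z": 9.1, "ax": 0, "ay": 0, "az": 0.68, "jaw": -1}, {"x": -20.9, "y": -9, "z": 9.1, "ax": 0, "ay": 0, "az": 0.68, "jaw": -1}, {"x": -20.9, "y": -9, "z": 9.1, "ax": 0, "ay": 0, "az": 0.68, "jaw": -1}]'

```text
time_s: 2.0
ee_pos: [381.4, 287.3, 122.3]
ee_rot: [0.575, 0.818, 0.0, 0.0]
force: [0.3, -0.3, 0.4]
gripper_width: 85.6
```

Run:
```python
from h import *
delta([410,304,120],tool(.35,0))
delta([410,304,4],tool(.35,0))
```

```text
xyz cm [0.6  3.26 0.23] rot [ 0.001  0.    -0.004] |d| 33 deg 0 t 2.0 ee [381.4 287.3 122.3] F [ 0.3 -0.3  0.4] w 85.6
xyz cm [ 0.6   3.25 11.83] rot [ 0.001  0.    -0.004] |d| 123 deg 0 t 2.0 ee [381.4 287.3 122.3] F [ 0.3 -0.3  0.4] w 85.6
```

>>> jog_arm --commands '[{"x": 0.6, "y": 3.25, "z": 4, "ax": 0, "ay": 0, "az": 0, "jaw": -1}, {"x": 0.6, "y": 3.25, "z": 8, "ax": 0, "ay": 0, "az": 0, "jaw": -1}, {"x": 0.6, "y": 3.25, "z": 11.8, "ax": 0, "ay": 0, "az": 0, "jaw": -1}, {"x": 0.6, "y": 3.25, "z": 11.8, "ax": 0, "ay": 0, "az": 0, "jaw": -1}, {"x": 0.6, "y": 3.25, "z": 11.8, "ax": 0, "ay": 0, "az": 0, "jaw": 1}]'

```text
time_s: 2.5
ee_pos: [408.3, 305.6, 4.9]
ee_rot: [0.573, 0.82, -0.001, -0.0]
force: [0.6, -0.9, -0.0]
gripper_width: 73.3
```

>>> jog_arm --commands '[{"x": 0, "y": 0, "z": 0, "ax": 0, "ay": 0, "az": 0, "jaw": 1}, {"x": 0, "y": 0, "z": 0, "ax": 0, "ay": 0, "az": 0, "jaw": 1}, {"x": 0, "y": 0, "z": 0, "ax": 0, "ay": 0, "az": 0, "jaw": 1}]'

```text
time_s: 2.8
ee_pos: [410.5, 307.0, 7.4]
ee_rot: [0.573, 0.82, 0.002, 0.001]
force: [-1.4, -0.9, 7.3]
gripper_width: 42.7
```

Run:
```python
from h import *
np.set_printoptions(precision=2,suppress=True)
delta([410,304,4],tool(.35,0))
s=snap('side','a1.png');t=snap('top','a1t.png')
c=np.hstack([cv2.resize(s[180:260,170:270],None,fx=4,fy=4),cv2.resize(t[260:340,100:200],None,fx=4,fy=4)])
cv2.imwrite('pics/a1c.png',c[:,:,::-1])
```

```text
xyz cm [-0.26 -0.15  0.34] rot [ 0. -0.  0.] |d| 5 deg 0 t 2.8 ee [410.5 307.    7.4] F [-1.4 -0.9  7.3] w 42.7
```

View pics/a1c.png

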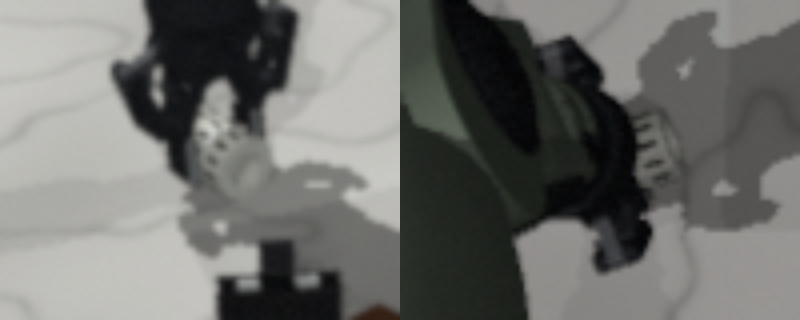

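```bash
cat >> h.py <<'E'
def held(C,Rt,off):  # put held part centre at C; off = centre in tool frame mm
    delta(np.array(C,float)-Rt.apply(off),Rt)
MED=[-2.6,0,-14.6]
E
python3 - <<'E'
from h import *
held([480,180,150],tool(-.03,40),MED)
held([480,134,115],tool(-.03,40),MED)
E
```

```text
xyz cm [-14.41   3.18 -13.13] rot [-0.685 -0.135  0.365] |d| 198 deg 45 t 2.9 ee [410.5 307.    7.4] F [-1.2 -1.4  6.5] w 42.7
xyz cm [-18.73   1.58  -9.64] rot [-0.685 -0.135  0.365] |d| 211 deg 45 t 2.9 ee [410.5 307.    7.4] F [-1.2 -1.4  6.5] w 42.7
```

>>> jog_arm --commands '[{"x": 0, "y": 0, "z": -5, "ax": 0, "ay": 0, "az": 0, "jaw": 1}, {"x": -1, "y": 0, "z": -10, "ax": 0, "ay": 0, "az": 0, "jaw": 1}, {"x": -4, "y": 1, "z": -13, "ax": -0.13, "ay": -0.03, "az": 0.07, "jaw": 1}, {"x": -8, "y": 2, "z": -13, "ax": -0.26, "ay": -0.05, "az": 0.14, "jaw": 1}, {"x": -11, "y": 3, "z": -13, "ax": -0.39, "ay": -0.08, "az": 0.21, "jaw": 1}]'

```text
time_s: 3.4
ee_pos: [477.8, 212.1, 139.4]
ee_rot: [0.644, 0.737, 0.14, 0.147]
force: [-0.3, -0.1, -1.0]
gripper_width: 42.8
```

Run:
```python
from h import *
held([480,140,120],tool(-.03,40),MED)
```

```text
xyz cm [-6.96 -1.06  3.15] rot [-0.287 -0.052  0.153] |d| 77 deg 19 t 3.4 ee [477.8 212.1 139.4] F [-0.3 -0.1 -1. ] w 42.8
```

>>> jog_arm --commands '[{"x": -7, "y": -1, "z": 3.1, "ax": -0.287, "ay": -0.052, "az": 0.153, "jaw": 1}, {"x": -7, "y": -1, "z": 3.1, "ax": -0.287, "ay": -0.052, "az": 0.153, "jaw": 1}, {"x": -7, "y": -1, "z": 3.1, "ax": -0.287, "ay": -0.052, "az": 0.153, "jaw": 1}]'

```text
time_s: 3.7
ee_pos: [487.6, 142.3, 106.7]
ee_rot: [0.674, 0.659, 0.232, 0.24]
force: [0.9, 0.2, -2.1]
gripper_width: 42.7
```

Run:
```python
from h import *
Rt=tool(-.03,40)
held([480,140,120],Rt,MED)
held([634,140,105],Rt,MED)
s=snap('side','a2.png');t=snap('top','a2t.png')
c=np.hstack([cv2.resize(s[140:290,200:400],None,fx=2,fy=2),cv2.resize(t[180:330,170:370],None,fx=2,fy=2)])
cv2.imwrite('pics/a2c.png',c[:,:,::-1])
```

```text
xyz cm [ 0.    0.28 -0.04] rot [-0.018 -0.     0.007] |d| 3 deg 1 t 3.7 ee [487.6 142.3 106.7] F [ 0.9  0.2 -2.1] w 42.7
xyz cm [ 0.38 11.3  10.81] rot [-0.018 -0.     0.007] |d| 156 deg 1 t 3.7 ee [487.6 142.3 106.7] F [ 0.9  0.2 -2.1] w 42.7
```

View pics/a2c.png

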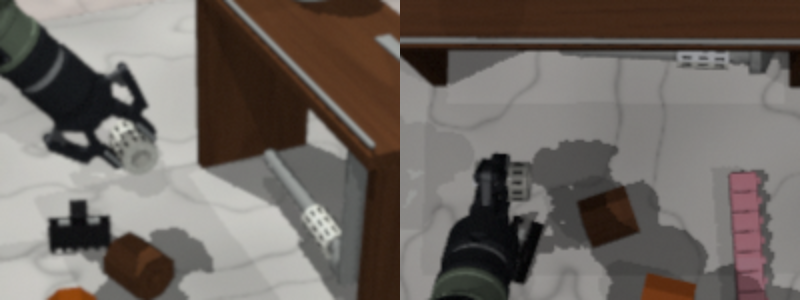

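>>> jog_arm --commands '[{"x": 0.4, "y": 3.7, "z": 3.6, "ax": -0.018, "ay": 0, "az": 0.007, "jaw": 1}, {"x": 0.4, "y": 7.2, "z": 7.2, "ax": -0.018, "ay": 0, "az": 0.007, "jaw": 1}, {"x": 0.4, "y": 11.3, "z": 10.8, "ax": -0.018, "ay": 0, "az": 0.007, "jaw": 1}, {"x": 0.4, "y": 11.3, "z": 10.8, "ax": -0.018, "ay": 0, "az": 0.007, "jaw": 1}]'

```text
time_s: 4.2
ee_pos: [651.7, 146.1, 95.3]
ee_rot: [0.673, 0.656, 0.239, 0.245]
force: [0.7, 0.6, -0.2]
gripper_width: 42.9
```

Run:
```python
from h import *
Rt=tool(-.03,40)
held([634,140,105],Rt,MED)
s=snap('side','a3.png')
c=cv2.resize(s[160:260,280:400],None,fx=6,fy=6,interpolation=2)
e=np.array([634,140,105])+R.from_euler('z',-.03).apply([[0,-30,0],[0,-56,0]])
print(proj('side',e),(proj('side',e)-[280,160])*6+3)
cv2.imwrite('pics/a3c.png',c[:,:,::-1])
```

```text
xyz cm [-0.4  -0.72 -0.41] rot [ 0.001 -0.004  0.003] |d| 9 deg 0 t 4.2 ee [651.7 146.1  95.3] F [ 0.7  0.6 -0.2] w 42.9
[[329.601738   209.84837109]
 [333.58394261 215.1649093 ]] [[300.61042797 302.09022652]
 [324.50365565 333.98945579]]
```

View pics/a3c.png

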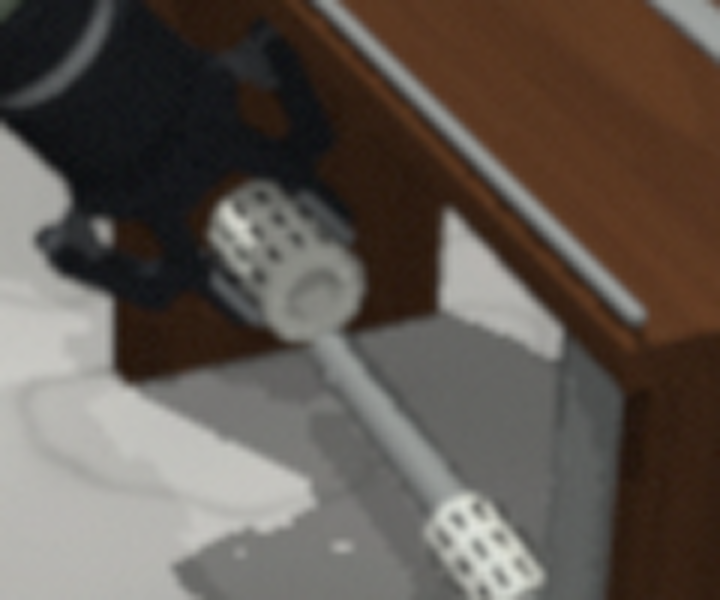

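>>> jog_arm --commands '[{"x": -0.4, "y": -0.72, "z": -0.41, "ax": 0, "ay": -0.004, "az": 0.003, "jaw": 1}, {"x": -0.4, "y": -0.72, "z": -0.41, "ax": 0, "ay": -0.004, "az": 0.003, "jaw": 1}]'

```text
time_s: 4.45
ee_pos: [631.2, 141.3, 88.2]
ee_rot: [0.675, 0.656, 0.234, 0.243]
force: [-0.6, 0.3, -1.0]
gripper_width: 43.3
```

Run:
```python
from h import *
Rt=tool(-.03,40)
held([634,140,105],Rt,MED)
s=snap('side','a4.png')
c=cv2.resize(s[180:260,310:390],None,fx=7,fy=7,interpolation=2)
e=np.array([634,140,105])+R.from_euler('z',-.03).apply([[0,-30,0],[0,-56,0]])
print(proj('side',e),(proj('side',e)-[310,180])*7+3)
cv2.imwrite('pics/a4c.png',c[:,:,::-1])
held([634,140,105],Rt,MED)
```

```text
xyz cm [0.13 1.3  0.34] rot [-0.011  0.002  0.003] |d| 14 deg 1 t 4.45 ee [631.2 141.3  88.2] F [-0.6  0.3 -1. ] w 43.3
[[329.601738   209.84837109]
 [333.58394261 215.1649093 ]] [[140.21216597 211.93859761]
 [168.08759826 249.15436509]]
xyz cm [0.12 1.24 0.34] rot [-0.01   0.002  0.003] |d| 13 deg 1 t 4.5 ee [631.7 141.4  88.6] F [-0.6  0.9 -0.1] w 43.0
```

View pics/a4c.png

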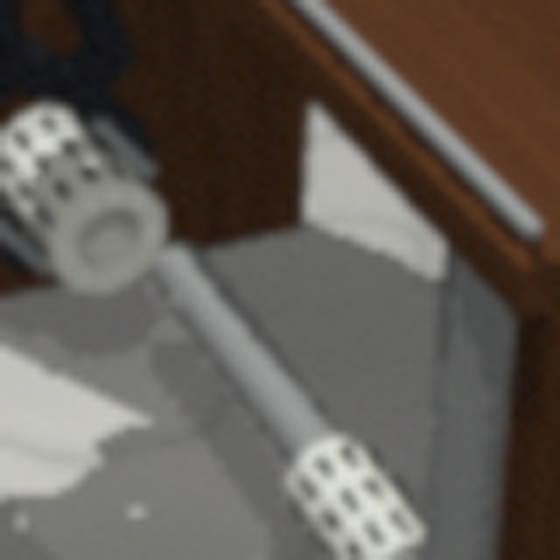

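>>> jog_arm --commands '[{"x": 0, "y": 0, "z": 0, "ax": 0, "ay": 0, "az": 0, "jaw": 1}]'

```text
time_s: 4.6
ee_pos: [633.1, 141.6, 89.4]
ee_rot: [0.675, 0.656, 0.235, 0.243]
force: [0.0, -0.0, -0.4]
gripper_width: 42.9
```

>>> jog_arm --commands '[{"x": 0, "y": 0, "z": 0, "ax": 0, "ay": 0, "az": 0, "jaw": 1}]'

```text
time_s: 4.7
ee_pos: [634.0, 141.5, 89.6]
ee_rot: [0.675, 0.656, 0.235, 0.244]
force: [-0.1, 0.0, -0.4]
gripper_width: 42.9
```

Run:
```python
from h import *
Rt=tool(-.03,40)
held([634,140,105],Rt,MED)
```

```text
xyz cm [0.11 1.   0.28] rot [-0.007  0.001  0.002] |d| 10 deg 0 t 4.7 ee [634.  141.5  89.6] F [-0.1  0.  -0.4] w 42.9
```

>>> jog_arm --commands '[{"x": 0.1, "y": 0.5, "z": 0.15, "ax": -0.004, "ay": 0, "az": 0, "jaw": 1}, {"x": 0.1, "y": 0.95, "z": 0.27, "ax": -0.007, "ay": 0.001, "az": 0.002, "jaw": 1}, {"x": 0.1, "y": 0.95, "z": 0.27, "ax": -0.007, "ay": 0.001, "az": 0.002, "jaw": 1}, {"x": 0.1, "y": 0.95, "z": 0.27, "ax": -0.007, "ay": 0.001, "az": 0.002, "jaw": 1}]'

```text
time_s: 5.1
ee_pos: [644.0, 142.0, 93.5]
ee_rot: [0.675, 0.654, 0.238, 0.246]
force: [0.3, 0.8, -0.9]
gripper_width: 43.1
```

Run:
```python
from h import *
Rt=tool(-.03,40)
held([634,140,105],Rt,MED)
s=snap('side','a5.png')
c=cv2.resize(s[180:260,310:390],None,fx=7,fy=7,interpolation=2)
cv2.imwrite('pics/a5c.png',c[:,:,::-1])
```

```text
xyz cm [ 0.03 -0.02 -0.06] rot [ 0.001  0.001 -0.001] |d| 1 deg 0 t 5.1 ee [644.  142.   93.5] F [ 0.3  0.8 -0.9] w 43.1
```

View pics/a5c.png

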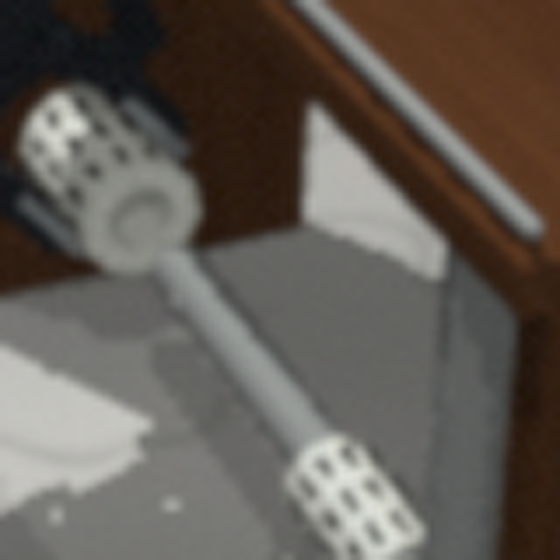

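>>> jog_arm --commands '[{"x": -2, "y": 0, "z": 0, "ax": 0, "ay": 0, "az": 0, "jaw": 1}, {"x": -3.5, "y": 0, "z": 0, "ax": 0, "ay": 0, "az": 0, "jaw": 1}, {"x": -4.5, "y": 0, "z": 0, "ax": 0, "ay": 0, "az": 0, "jaw": 1}, {"x": -5.5, "y": 0, "z": 0, "ax": 0, "ay": 0, "az": 0, "jaw": 1}, {"x": -5.5, "y": 0, "z": 0, "ax": 0, "ay": 0, "az": 0, "jaw": 1}]'

```text
time_s: 5.65
ee_pos: [642.0, 85.9, 93.4]
ee_rot: [0.675, 0.653, 0.238, 0.246]
force: [-0.2, -0.0, -0.3]
gripper_width: 42.7
```

Run:
```python
from h import *
Rt=tool(-.03,40)
held([632.4,85,105],Rt,MED)
s=snap('side','a6.png')
c=cv2.resize(s[180:260,310:390],None,fx=7,fy=7,interpolation=2)
cv2.imwrite('pics/a6c.png',c[:,:,::-1])
```

```text
xyz cm [ 0.14  0.01 -0.05] rot [ 0.001  0.002 -0.002] |d| 2 deg 0 t 5.65 ee [642.   85.9  93.4] F [-0.2 -0.  -0.3] w 42.7
```

View pics/a6c.png

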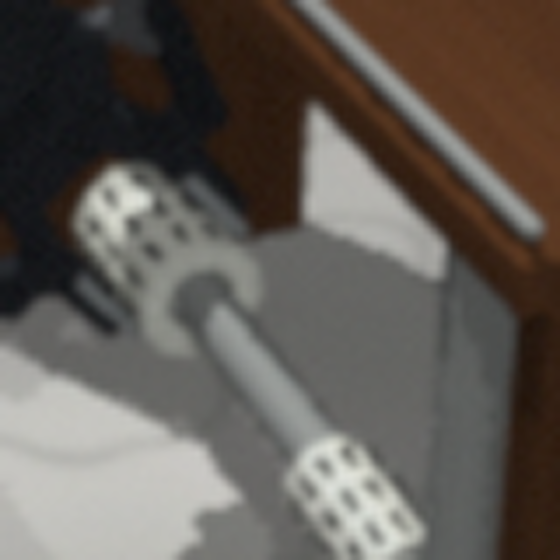

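>>> jog_arm --commands '[{"x": -2, "y": 0, "z": 0, "ax": 0, "ay": 0, "az": 0, "jaw": 1}, {"x": -4, "y": 0, "z": 0, "ax": 0, "ay": 0, "az": 0, "jaw": 1}, {"x": -6, "y": 0, "z": 0, "ax": 0, "ay": 0, "az": 0, "jaw": 1}, {"x": -8, "y": 0, "z": 0, "ax": 0, "ay": 0, "az": 0, "jaw": 1}, {"x": -8, "y": 0, "z": 0, "ax": 0, "ay": 0, "az": 0, "jaw": 1}]'

```text
time_s: 6.2
ee_pos: [639.8, 5.5, 93.6]
ee_rot: [0.675, 0.653, 0.238, 0.246]
force: [-0.0, -0.2, -0.0]
gripper_width: 42.8
```

>>> jog_arm --commands '[{"x": -1.5, "y": 0, "z": 0, "ax": 0, "ay": 0, "az": 0, "jaw": 1}, {"x": -3, "y": 0, "z": 0, "ax": 0, "ay": 0, "az": 0, "jaw": 1}, {"x": -4.4, "y": 0, "z": 0, "ax": 0, "ay": 0, "az": 0, "jaw": 1}, {"x": -4.4, "y": 0, "z": 0, "ax": 0, "ay": 0, "az": 0, "jaw": 1}]'

```text
time_s: 6.6
ee_pos: [638.5, -37.2, 93.6]
ee_rot: [0.675, 0.654, 0.238, 0.246]
force: [-0.4, 0.8, -0.2]
gripper_width: 42.8
```

Run:
```python
from h import *
Rt=tool(-.03,40)
held([628.5,-50,105],Rt,MED)
s=snap('side','a7.png')
c=cv2.resize(s[200:300,310:400],None,fx=6,fy=6,interpolation=2)
cv2.imwrite('pics/a7c.png',c[:,:,::-1])
```

```text
xyz cm [-1.05  0.   -0.03] rot [ 0.001  0.001 -0.001] |d| 10 deg 0 t 6.6 ee [638.5 -37.2  93.6] F [-0.4  0.8 -0.2] w 42.8
```

View pics/a7c.png

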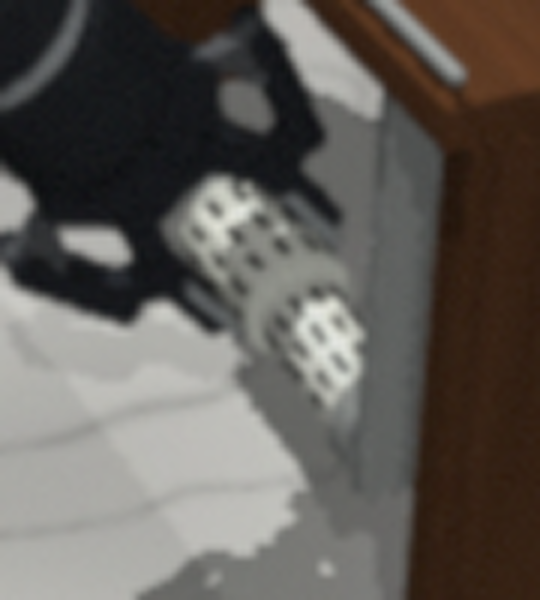

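>>> jog_arm --commands '[{"x": -0.5, "y": 0, "z": 0, "ax": 0, "ay": 0, "az": 0, "jaw": 1}, {"x": -0.9, "y": 0, "z": 0, "ax": 0, "ay": 0, "az": 0, "jaw": 1}, {"x": -0.9, "y": 0, "z": 0, "ax": 0, "ay": 0, "az": 0, "jaw": 1}]'

```text
time_s: 6.95
ee_pos: [637.9, -45.8, 93.4]
ee_rot: [0.675, 0.654, 0.238, 0.246]
force: [-0.4, 0.1, -0.9]
gripper_width: 42.6
```

>>> jog_arm --commands '[{"x": -0.3, "y": 0, "z": 0, "ax": 0, "ay": 0, "az": 0, "jaw": 1}, {"x": -0.3, "y": 0, "z": 0, "ax": 0, "ay": 0, "az": 0, "jaw": 1}]'

```text
time_s: 7.15
ee_pos: [637.7, -46.8, 93.4]
ee_rot: [0.674, 0.655, 0.24, 0.244]
force: [0.3, 5.5, 1.7]
gripper_width: 42.8
```

>>> jog_arm --commands '[{"x": -0.3, "y": 0, "z": 0, "ax": 0, "ay": 0, "az": 0, "jaw": 1}, {"x": -0.3, "y": 0, "z": 0, "ax": 0, "ay": 0, "az": 0, "jaw": 1}]'

```text
time_s: 7.35
ee_pos: [637.5, -46.9, 93.4]
ee_rot: [0.673, 0.656, 0.242, 0.242]
force: [-1.3, 12.7, 3.0]
gripper_width: 42.9
```

>>> jog_arm --commands '[{"x": 0.5, "y": 0, "z": 0, "ax": 0, "ay": 0, "az": 0, "jaw": 1}, {"x": 0.5, "y": 0, "z": 0, "ax": 0, "ay": 0, "az": 0, "jaw": 1}, {"x": 0.5, "y": -0.16, "z": 0.19, "ax": 0, "ay": 0, "az": 0, "jaw": 0.3}, {"x": 0.5, "y": -0.16, "z": 0.19, "ax": 0, "ay": 0, "az": 0, "jaw": -1}, {"x": 0.5, "y": -0.16, "z": 0.19, "ax": 0, "ay": 0, "az": 0, "jaw": -1}]'

```text
time_s: 7.85
ee_pos: [637.8, -47.4, 90.8]
ee_rot: [0.675, 0.654, 0.238, 0.246]
force: [-0.1, 0.5, 0.7]
gripper_width: 70.0
```

>>> jog_arm --commands '[{"x": 0, "y": 0, "z": 0, "ax": 0, "ay": 0, "az": 0, "jaw": -1}, {"x": 0, "y": 0, "z": 0, "ax": 0, "ay": 0, "az": 0, "jaw": -1}]'

```text
time_s: 8.05
ee_pos: [637.8, -47.2, 90.9]
ee_rot: [0.675, 0.654, 0.238, 0.246]
force: [0.3, -0.6, -0.4]
gripper_width: 85.7
```

Run:
```python
from h import *
Rt=tool(-.03,40)
held([628.5,-50,105],Rt,MED)
s=snap('side','a8.png')
c=cv2.resize(s[200:300,310:400],None,fx=6,fy=6,interpolation=2)
cv2.imwrite('pics/a8c.png',c[:,:,::-1])
```

```text
xyz cm [-0.05  0.2  -0.21] rot [ 0.001  0.001 -0.001] |d| 3 deg 0 t 8.05 ee [637.8 -47.2  90.9] F [ 0.3 -0.6 -0.4] w 85.7
```

View pics/a8c.png

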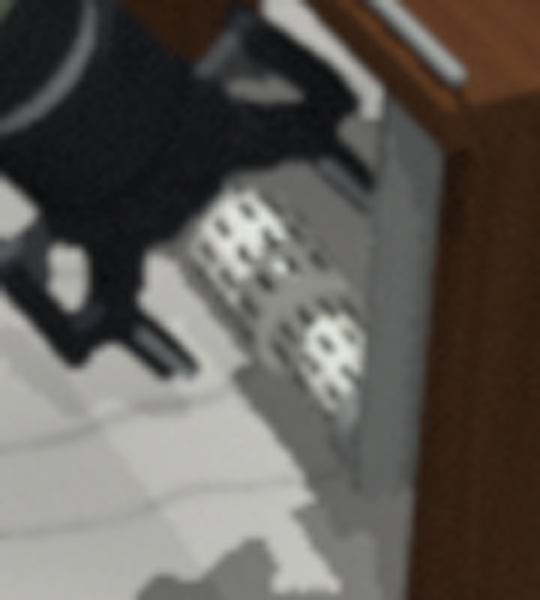

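>>> jog_arm --commands '[{"x": 0, "y": 0, "z": -2, "ax": 0, "ay": 0, "az": 0, "jaw": -1}, {"x": 0, "y": 0, "z": -5, "ax": 0, "ay": 0, "az": 0, "jaw": -1}, {"x": 0, "y": 0, "z": -10, "ax": 0, "ay": 0, "az": 0, "jaw": -1}, {"x": 0, "y": 0, "z": -15, "ax": 0, "ay": 0, "az": 0, "jaw": -1}, {"x": 0, "y": 0, "z": -18, "ax": 0, "ay": 0, "az": 0, "jaw": -1}]'

```text
time_s: 8.6
ee_pos: [520.6, -43.1, 230.8]
ee_rot: [0.674, 0.654, 0.239, 0.247]
force: [0.0, -1.7, 1.4]
gripper_width: 85.0
```

Run:
```python
from h import *
s=snap('side','a9.png')
c=cv2.resize(s[200:300,310:400],None,fx=6,fy=6,interpolation=2)
cv2.imwrite('pics/a9c.png',c[:,:,::-1])
delta([412.6,-300.6,130],tool(0,0))
```

```text
xyz cm [-26.06 -14.34   1.49] rot [ 0.704  0.013 -0.029] |d| 298 deg 40 t 8.65 ee [520.3 -43.1 233.7] F [0.8 2.5 2.4] w 85.5
```

View pics/a9c.png

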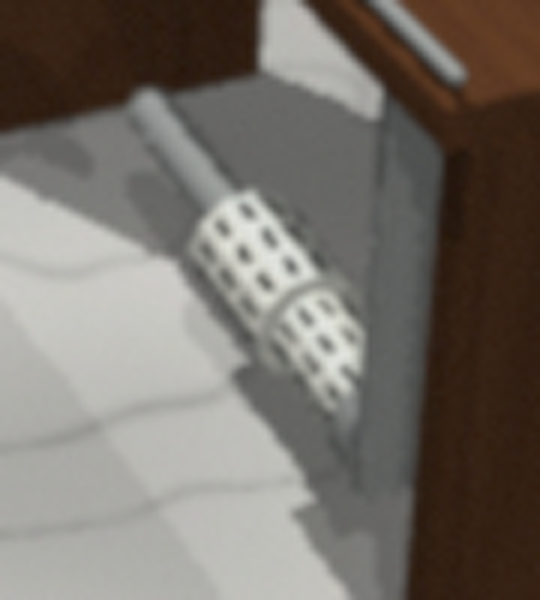

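>>> jog_arm --commands '[{"x": -5, "y": -3, "z": 0.3, "ax": 0.14, "ay": 0, "az": 0, "jaw": -1}, {"x": -10, "y": -6, "z": 0.6, "ax": 0.28, "ay": 0, "az": -0.01, "jaw": -1}, {"x": -15, "y": -9, "z": 0.9, "ax": 0.42, "ay": 0.01, "az": -0.02, "jaw": -1}, {"x": -20, "y": -12, "z": 1.2, "ax": 0.56, "ay": 0.013, "az": -0.029, "jaw": -1}, {"x": -26, "y": -14.3, "z": 1.5, "ax": 0.704, "ay": 0.013, "az": -0.029, "jaw": -1}]'

```text
time_s: 9.15
ee_pos: [428.0, -259.2, 139.5]
ee_rot: [0.707, 0.707, -0.003, -0.004]
force: [1.8, -0.4, 1.2]
gripper_width: 85.4
```

>>> jog_arm --commands '[{"x": 0, "y": 0, "z": 0, "ax": 0, "ay": 0, "az": 0, "jaw": -1}, {"x": 0, "y": 0, "z": 0, "ax": 0, "ay": 0, "az": 0, "jaw": -1}, {"x": 0, "y": 0, "z": 0, "ax": 0, "ay": 0, "az": 0, "jaw": -1}]'

```text
time_s: 9.45
ee_pos: [428.8, -256.4, 139.6]
ee_rot: [0.707, 0.707, -0.001, -0.003]
force: [0.3, 0.3, -0.1]
gripper_width: 85.5
```

Run:
```python
from h import *
delta([412.6,-300.6,7],tool(0,0))
```

```text
xyz cm [-4.45 -1.56 13.25] rot [-0.005 -0.003  0.   ] |d| 141 deg 0 t 9.45 ee [ 428.8 -256.4  139.6] F [ 0.3  0.3 -0.1] w 85.5
```

>>> jog_arm --commands '[{"x": -2.5, "y": -1, "z": 3, "ax": -0.005, "ay": -0.003, "az": 0, "jaw": -1}, {"x": -4.45, "y": -1.55, "z": 6, "ax": -0.005, "ay": -0.003, "az": 0, "jaw": -1}, {"x": -4.45, "y": -1.55, "z": 10, "ax": -0.005, "ay": -0.003, "az": 0, "jaw": -1}, {"x": -4.45, "y": -1.55, "z": 13.3, "ax": -0.005, "ay": -0.003, "az": 0, "jaw": -1}, {"x": -4.45, "y": -1.55, "z": 13.3, "ax": -0.005, "ay": -0.003, "az": 0, "jaw": -1}]'

```text
time_s: 9.95
ee_pos: [410.6, -298.2, 5.0]
ee_rot: [0.707, 0.707, -0.0, -0.002]
force: [-0.3, 0.6, -0.2]
gripper_width: 85.5
```

>>> jog_arm --commands '[{"x": 0, "y": 0, "z": 0, "ax": 0, "ay": 0, "az": 0, "jaw": 1}, {"x": 0, "y": 0, "z": 0, "ax": 0, "ay": 0, "az": 0, "jaw": 1}, {"x": 0, "y": 0, "z": 0, "ax": 0, "ay": 0, "az": 0, "jaw": 1}]'

```text
time_s: 10.25
ee_pos: [414.5, -302.4, 9.6]
ee_rot: [0.707, 0.707, -0.0, 0.002]
force: [-0.7, 1.9, 8.1]
gripper_width: 53.0
```

>>> jog_arm --commands '[{"x": 0, "y": 0, "z": 0, "ax": 0, "ay": 0, "az": 0, "jaw": 1}]'

```text
time_s: 10.35
ee_pos: [414.5, -302.4, 9.6]
ee_rot: [0.707, 0.707, -0.0, 0.002]
force: [-1.1, 1.7, 8.6]
gripper_width: 53.0
```

Run:
```python
from h import *
delta([412.6,-300.6,7],tool(0,0))
s=snap('side','b1.png')
c=cv2.resize(s[330:440,260:380],None,fx=5,fy=5,interpolation=2)
cv2.imwrite('pics/b1c.png',c[:,:,::-1])
```

```text
xyz cm [ 0.18 -0.19  0.26] rot [0.003 0.004 0.001] |d| 4 deg 0 t 10.35 ee [ 414.5 -302.4    9.6] F [-1.1  1.7  8.6] w 53.0
```

View pics/b1c.png

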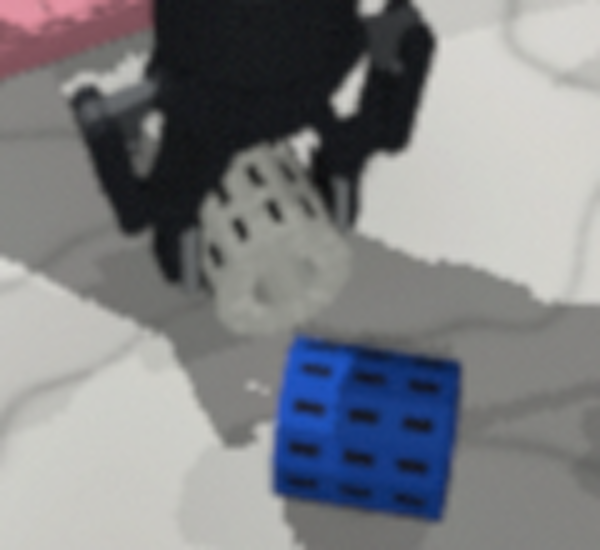

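```bash
echo 'LAR=[1.8,0,-17.4]'>>h.py
python3 - <<'E'
from h import *
held([460,-100,160],tool(-.03,40),LAR)
E
```

```text
xyz cm [ 19.97   5.72 -13.76] rot [-0.695 -0.007  0.031] |d| 249 deg 40 t 10.4 ee [ 414.5 -302.4    9.6] F [-1.4  2.4  8.7] w 53.3
```

>>> jog_arm --commands '[{"x": 0, "y": 0, "z": -5, "ax": 0, "ay": 0, "az": 0, "jaw": 1}, {"x": 2, "y": 0.5, "z": -9.5, "ax": 0, "ay": 0, "az": 0, "jaw": 1}, {"x": 6, "y": 1.5, "z": -12, "ax": -0.13, "ay": 0, "az": 0, "jaw": 1}, {"x": 11, "y": 3, "z": -13, "ax": -0.26, "ay": 0, "az": 0.01, "jaw": 1}, {"x": 16, "y": 4.5, "z": -13.8, "ax": -0.4, "ay": -0.004, "az": 0.02, "jaw": 1}]'

```text
time_s: 10.9
ee_pos: [458.9, -147.0, 147.9]
ee_rot: [0.699, 0.685, 0.142, 0.147]
force: [0.8, -0.1, -1.0]
gripper_width: 53.0
```

Run:
```python
from h import *
held([470,145,140],tool(-.03,40),LAR)
```

```text
xyz cm [29.03  0.67  2.49] rot [-0.287 -0.002  0.01 ] |d| 291 deg 16 t 10.9 ee [ 458.9 -147.   147.9] F [ 0.8 -0.1 -1. ] w 53.0
```

>>> jog_arm --commands '[{"x": 5, "y": 0.1, "z": 0.4, "ax": -0.13, "ay": 0, "az": 0, "jaw": 1}, {"x": 10, "y": 0.2, "z": 0.8, "ax": -0.26, "ay": 0, "az": 0.01, "jaw": 1}, {"x": 15, "y": 0.3, "z": 1.2, "ax": -0.287, "ay": 0, "az": 0.01, "jaw": 1}, {"x": 20, "y": 0.5, "z": 1.7, "ax": -0.287, "ay": 0, "az": 0.01, "jaw": 1}, {"x": 25, "y": 0.6, "z": 2.2, "ax": -0.287, "ay": 0, "az": 0.01, "jaw": 1}]'

```text
time_s: 11.4
ee_pos: [473.7, 83.8, 128.9]
ee_rot: [0.676, 0.655, 0.237, 0.242]
force: [1.7, -0.9, -0.8]
gripper_width: 52.6
```

>>> jog_arm --commands '[{"x": 4, "y": 0, "z": 0.3, "ax": 0, "ay": 0, "az": 0, "jaw": 1}, {"x": 4, "y": 0, "z": 0.3, "ax": 0, "ay": 0, "az": 0, "jaw": 1}, {"x": 4, "y": 0, "z": 0.3, "ax": 0, "ay": 0, "az": 0, "jaw": 1}]'

```text
time_s: 11.7
ee_pos: [477.2, 124.3, 126.3]
ee_rot: [0.674, 0.657, 0.237, 0.24]
force: [-0.6, -0.4, -1.6]
gripper_width: 53.1
```

Run:
```python
from h import *
held([634.2,142,105],tool(-.03,40),LAR)
```

```text
xyz cm [ 1.96 10.73 13.34] rot [-0.009 -0.007  0.001] |d| 172 deg 1 t 11.7 ee [477.2 124.3 126.3] F [-0.6 -0.4 -1.6] w 53.1
```

>>> jog_arm --commands '[{"x": 1.9, "y": 3, "z": 3.5, "ax": -0.009, "ay": -0.007, "az": 0.001, "jaw": 1}, {"x": 1.9, "y": 6, "z": 7, "ax": -0.009, "ay": -0.007, "az": 0.001, "jaw": 1}, {"x": 1.9, "y": 8.5, "z": 10.5, "ax": -0.009, "ay": -0.007, "az": 0.001, "jaw": 1}, {"x": 1.9, "y": 10.3, "z": 13, "ax": -0.009, "ay": -0.007, "az": 0.001, "jaw": 1}, {"x": 1.9, "y": 10.3, "z": 13, "ax": -0.009, "ay": -0.007, "az": 0.001, "jaw": 1}]'

```text
time_s: 12.2
ee_pos: [644.4, 133.5, 91.3]
ee_rot: [0.677, 0.651, 0.238, 0.247]
force: [0.1, -0.6, 0.4]
gripper_width: 53.1
```

>>> jog_arm --commands '[{"x": 0, "y": 0, "z": 0, "ax": 0, "ay": 0, "az": 0, "jaw": 1}, {"x": 0, "y": 0, "z": 0, "ax": 0, "ay": 0, "az": 0, "jaw": 1}, {"x": 0, "y": 0, "z": 0, "ax": 0, "ay": 0, "az": 0, "jaw": 1}]'

```text
time_s: 12.5
ee_pos: [638.4, 136.1, 90.2]
ee_rot: [0.676, 0.653, 0.237, 0.245]
force: [0.1, 0.5, 0.1]
gripper_width: 52.9
```

Run:
```python
from h import *
held([634.2,142,105],tool(-.03,40),LAR)
```

```text
xyz cm [0.4  0.62 0.32] rot [-0.003  0.003 -0.003] |d| 8 deg 0 t 12.5 ee [638.4 136.1  90.2] F [0.1 0.5 0.1] w 52.9
```

>>> jog_arm --commands '[{"x": 0.4, "y": 0.3, "z": 0.15, "ax": -0.003, "ay": 0.003, "az": -0.003, "jaw": 1}, {"x": 0.4, "y": 0.6, "z": 0.32, "ax": -0.003, "ay": 0.003, "az": -0.003, "jaw": 1}, {"x": 0.4, "y": 0.6, "z": 0.32, "ax": -0.003, "ay": 0.003, "az": -0.003, "jaw": 1}, {"x": 0.4, "y": 0.6, "z": 0.32, "ax": -0.003, "ay": 0.003, "az": -0.003, "jaw": 1}]'

```text
time_s: 12.9
ee_pos: [646.4, 140.8, 91.4]
ee_rot: [0.674, 0.654, 0.239, 0.246]
force: [-0.5, 0.2, -0.8]
gripper_width: 52.7
```

Run:
```python
from h import *
held([634.2,142,105],tool(-.03,40),LAR)
s=snap('side','b2.png')
c=cv2.resize(s[180:260,310:390],None,fx=7,fy=7,interpolation=2)
cv2.imwrite('pics/b2c.png',c[:,:,::-1])
```

```text
xyz cm [-0.1  -0.06 -0.09] rot [ 0.001 -0.     0.   ] |d| 1 deg 0 t 12.9 ee [646.4 140.8  91.4] F [-0.5  0.2 -0.8] w 52.7
```

View pics/b2c.png

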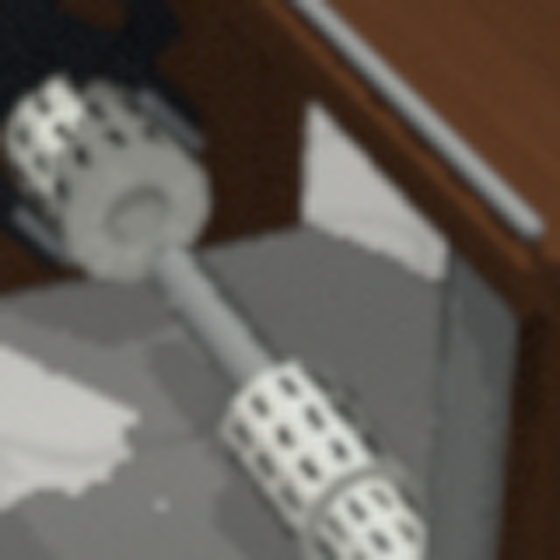

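>>> jog_arm --commands '[{"x": -2, "y": 0, "z": 0, "ax": 0, "ay": 0, "az": 0, "jaw": 1}, {"x": -3.5, "y": 0, "z": 0, "ax": 0, "ay": 0, "az": 0, "jaw": 1}, {"x": -4.5, "y": 0, "z": 0, "ax": 0, "ay": 0, "az": 0, "jaw": 1}, {"x": -5.5, "y": 0, "z": 0, "ax": 0, "ay": 0, "az": 0, "jaw": 1}, {"x": -5.5, "y": 0, "z": 0, "ax": 0, "ay": 0, "az": 0, "jaw": 1}]'

```text
time_s: 13.45
ee_pos: [644.5, 84.5, 91.1]
ee_rot: [0.675, 0.654, 0.238, 0.246]
force: [-0.2, 0.9, -0.5]
gripper_width: 52.7
```

Run:
```python
from h import *
held([632.4,80,105],tool(-.03,40),LAR)
s=snap('side','b3.png')
c=cv2.resize(s[180:260,310:390],None,fx=7,fy=7,interpolation=2)
cv2.imwrite('pics/b3c.png',c[:,:,::-1])
```

```text
xyz cm [-0.67 -0.03 -0.09] rot [ 0.     0.001 -0.001] |d| 7 deg 0 t 13.45 ee [644.5  84.5  91.1] F [-0.2  0.9 -0.5] w 52.7
```

View pics/b3c.png

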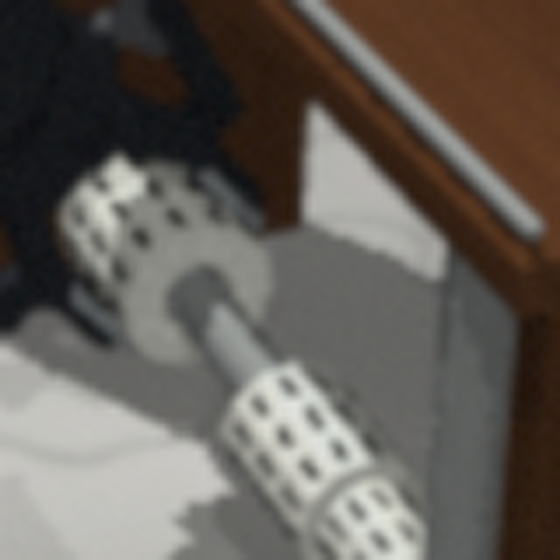

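>>> jog_arm --commands '[{"x": -2, "y": 0, "z": 0, "ax": 0, "ay": 0, "az": 0, "jaw": 1}, {"x": -4, "y": 0, "z": 0, "ax": 0, "ay": 0, "az": 0, "jaw": 1}, {"x": -6, "y": 0, "z": 0, "ax": 0, "ay": 0, "az": 0, "jaw": 1}, {"x": -7, "y": 0, "z": 0, "ax": 0, "ay": 0, "az": 0, "jaw": 1}, {"x": -7, "y": 0, "z": 0, "ax": 0, "ay": 0, "az": 0, "jaw": 1}]'

```text
time_s: 14.0
ee_pos: [642.7, 14.9, 91.3]
ee_rot: [0.675, 0.654, 0.238, 0.246]
force: [0.5, 0.3, -0.0]
gripper_width: 53.0
```

>>> jog_arm --commands '[{"x": -0.3, "y": 0, "z": 0, "ax": 0, "ay": 0, "az": 0, "jaw": 1}, {"x": -0.5, "y": 0, "z": 0, "ax": 0, "ay": 0, "az": 0, "jaw": 1}, {"x": -0.5, "y": 0, "z": 0, "ax": 0, "ay": 0, "az": 0, "jaw": 1}]'

```text
time_s: 14.3
ee_pos: [642.4, 11.2, 91.2]
ee_rot: [0.674, 0.655, 0.239, 0.246]
force: [-0.7, 0.0, 0.4]
gripper_width: 52.7
```

>>> jog_arm --commands '[{"x": -0.4, "y": 0, "z": 0, "ax": 0, "ay": 0, "az": 0, "jaw": 1}, {"x": -0.4, "y": 0, "z": 0, "ax": 0, "ay": 0, "az": 0, "jaw": 1}, {"x": -0.4, "y": 0, "z": 0, "ax": 0, "ay": 0, "az": 0, "jaw": 1}]'

```text
time_s: 14.6
ee_pos: [642.3, 8.0, 91.3]
ee_rot: [0.674, 0.655, 0.239, 0.245]
force: [0.3, 5.2, -0.6]
gripper_width: 53.0
```

>>> jog_arm --commands '[{"x": 0.2, "y": 0, "z": 0, "ax": 0, "ay": 0, "az": 0, "jaw": 1}, {"x": 0.2, "y": -0.16, "z": 0.19, "ax": 0, "ay": 0, "az": 0, "jaw": 1}, {"x": 0.2, "y": -0.16, "z": 0.19, "ax": 0, "ay": 0, "az": 0, "jaw": -1}, {"x": 0.2, "y": -0.16, "z": 0.19, "ax": 0, "ay": 0, "az": 0, "jaw": -1}, {"x": 0.2, "y": -0.16, "z": 0.19, "ax": 0, "ay": 0, "az": 0, "jaw": -1}]'

```text
time_s: 15.1
ee_pos: [642.3, 8.4, 88.6]
ee_rot: [0.674, 0.654, 0.238, 0.246]
force: [-0.4, -0.6, -0.2]
gripper_width: 85.1
```

>>> jog_arm --commands '[{"x": 0, "y": 0, "z": 0, "ax": 0, "ay": 0, "az": 0, "jaw": -1}, {"x": 0, "y": 0, "z": -2, "ax": 0, "ay": 0, "az": 0, "jaw": -1}, {"x": 0, "y": 0, "z": -6, "ax": 0, "ay": 0, "az": 0, "jaw": -1}, {"x": 0, "y": 0, "z": -11, "ax": 0, "ay": 0, "az": 0, "jaw": -1}, {"x": 0, "y": 0, "z": -16, "ax": 0, "ay": 0, "az": 0, "jaw": -1}]'

```text
time_s: 15.6
ee_pos: [537.9, 11.8, 211.5]
ee_rot: [0.674, 0.655, 0.238, 0.245]
force: [1.4, -0.1, 0.4]
gripper_width: 85.3
```

Run:
```python
from h import *
s=snap('side','b4.png');t=snap('top','b4t.png')
c=np.hstack([cv2.resize(s[200:300,310:400],None,fx=4,fy=4,interpolation=2),cv2.resize(t[190:290,240:340],None,fx=4,fy=4,interpolation=2)])
cv2.imwrite('pics/b4c.png',c[:,:,::-1])
np.set_printoptions(precision=3,suppress=True)
p0=[440.8,21.6]
M={c:getmask('knob_centre',c,[*p0,29]) for c in('side','top')}
M={c:m for c,m in M.items() if m is not None}
print({c:(m.sum(),fit(8,58,60,29,{c:m},[*p0,.34])) for c,m in M.items()})
delta([440.8,21,130],tool(.35,0))
```

```text
{'side': (np.float32(767.0), (array([440.493,  18.632,   0.396]), np.float64(0.8979201912879944)))}
xyz cm [  0.66 -13.03  -0.05] rot [ 0.696  0.135 -0.364] |d| 130 deg 46 t 15.8 ee [540.1  11.5 214. ] F [-0.7  0.4  0.1] w 85.4
```

View pics/b4c.png

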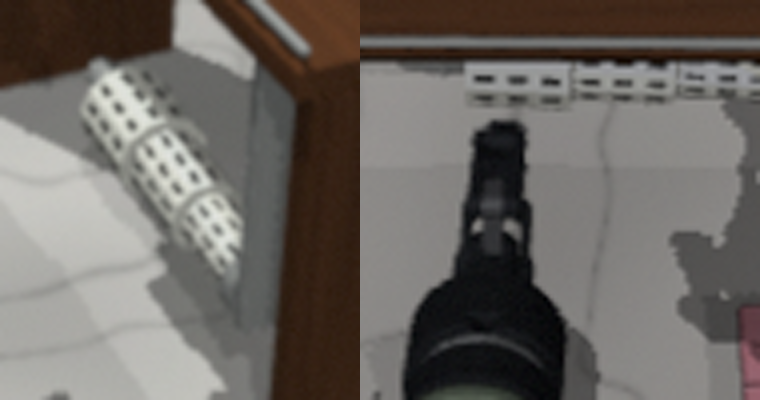

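>>> jog_arm --commands '[{"x": 0.1, "y": -2.5, "z": -1, "ax": 0.14, "ay": 0.027, "az": -0.073, "jaw": -1}, {"x": 0.3, "y": -5, "z": -1, "ax": 0.27, "ay": 0.054, "az": -0.14, "jaw": -1}, {"x": 0.5, "y": -8, "z": -1, "ax": 0.4, "ay": 0.08, "az": -0.21, "jaw": -1}, {"x": 0.6, "y": -11, "z": -0.5, "ax": 0.53, "ay": 0.1, "az": -0.28, "jaw": -1}, {"x": 0.7, "y": -13, "z": 0, "ax": 0.696, "ay": 0.135, "az": -0.364, "jaw": -1}]'

```text
time_s: 16.3
ee_pos: [438.3, 21.6, 124.7]
ee_rot: [0.581, 0.814, 0.01, 0.009]
force: [0.4, -0.1, -0.1]
gripper_width: 85.4
```

>>> jog_arm --commands '[{"x": 0, "y": 0, "z": 0, "ax": 0, "ay": 0, "az": 0, "jaw": -1}, {"x": 0, "y": 0, "z": 0, "ax": 0, "ay": 0, "az": 0, "jaw": -1}, {"x": 0, "y": 0, "z": 0, "ax": 0, "ay": 0, "az": 0, "jaw": -1}]'

```text
time_s: 16.6
ee_pos: [440.0, 21.7, 127.2]
ee_rot: [0.582, 0.813, 0.014, 0.013]
force: [-0.9, -0.6, 0.3]
gripper_width: 85.2
```

Run:
```python
from h import *
np.set_printoptions(precision=3,suppress=True)
delta([440.8,21,8],tool(.36,0))
s=snap('side','c1.png');t=snap('top','c1t.png')
c=np.hstack([cv2.resize(s[220:320,210:310],None,fx=4,fy=4,interpolation=2),cv2.resize(t[250:350,230:330],None,fx=4,fy=4,interpolation=2)])
cv2.imwrite('pics/c1c.png',c[:,:,::-1])
```

```text
xyz cm [-0.02 -0.39 11.91] rot [ 0.037  0.006 -0.032] |d| 119 deg 3 t 16.6 ee [440.   21.7 127.2] F [-0.9 -0.6  0.3] w 85.2
```

View pics/c1c.png

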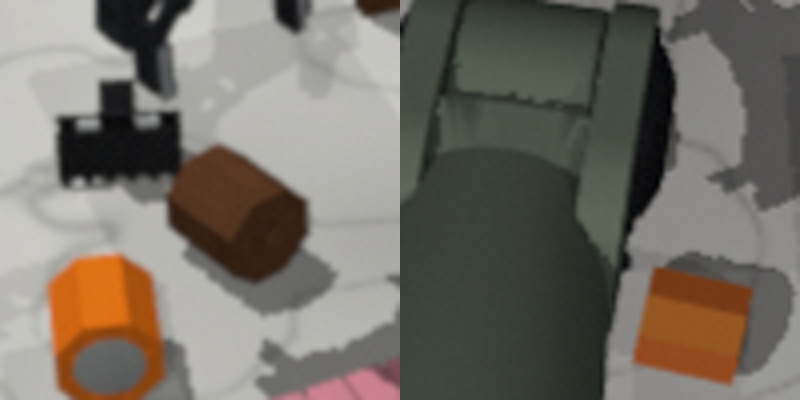

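>>> jog_arm --commands '[{"x": 0, "y": -0.4, "z": 2, "ax": 0.037, "ay": 0.006, "az": -0.032, "jaw": -1}, {"x": 0, "y": -0.4, "z": 4.5, "ax": 0.037, "ay": 0.006, "az": -0.032, "jaw": -1}, {"x": 0, "y": -0.4, "z": 5, "ax": 0.037, "ay": 0.006, "az": -0.032, "jaw": -1}, {"x": 0, "y": -0.4, "z": 5, "ax": 0.037, "ay": 0.006, "az": -0.032, "jaw": -1}]'

```text
time_s: 17.1
ee_pos: [437.4, 20.7, 77.7]
ee_rot: [0.569, 0.823, -0.0, -0.0]
force: [0.4, -0.1, -0.9]
gripper_width: 84.9
```

Run:
```python
from h import *
delta([440.8,21,8],tool(.36,0))
```

```text
xyz cm [-0.1   0.33  6.97] rot [-0.001 -0.     0.001] |d| 70 deg 0 t 17.1 ee [437.4  20.7  77.7] F [ 0.4 -0.1 -0.9] w 84.9
```

>>> jog_arm --commands '[{"x": 0, "y": 0.33, "z": 2.5, "ax": 0, "ay": 0, "az": 0, "jaw": -1}, {"x": 0, "y": 0.33, "z": 5, "ax": 0, "ay": 0, "az": 0, "jaw": -1}, {"x": 0, "y": 0.33, "z": 6.9, "ax": 0, "ay": 0, "az": 0, "jaw": -1}, {"x": 0, "y": 0.33, "z": 6.9, "ax": 0, "ay": 0, "az": 0, "jaw": -1}, {"x": 0, "y": 0.33, "z": 6.9, "ax": 0, "ay": 0, "az": 0, "jaw": -1}]'

```text
time_s: 17.6
ee_pos: [441.7, 21.8, 9.6]
ee_rot: [0.569, 0.823, -0.0, 0.0]
force: [0.8, 0.4, 1.3]
gripper_width: 85.0
```

>>> jog_arm --commands '[{"x": 0, "y": 0, "z": 0, "ax": 0, "ay": 0, "az": 0, "jaw": 1}, {"x": 0, "y": 0, "z": 0, "ax": 0, "ay": 0, "az": 0, "jaw": 1}, {"x": 0, "y": 0, "z": 0, "ax": 0, "ay": 0, "az": 0, "jaw": 1}, {"x": 0, "y": 0, "z": 0, "ax": 0, "ay": 0, "az": 0, "jaw": 1}]'

```text
time_s: 18.0
ee_pos: [442.3, 21.7, 10.1]
ee_rot: [0.569, 0.823, 0.0, 0.001]
force: [-1.9, 1.2, 10.0]
gripper_width: 57.3
```

Run:
```python
from h import *
delta([440.8,21,8],tool(.36,0))
s=snap('side','c2.png')
c=np.hstack([cv2.resize(s[220:320,210:310],None,fx=5,fy=5,interpolation=2)])
cv2.imwrite('pics/c2c.png',c[:,:,::-1])
```

```text
xyz cm [-0.01 -0.17  0.21] rot [0.001 0.001 0.001] |d| 3 deg 0 t 18.0 ee [442.3  21.7  10.1] F [-1.9  1.2 10. ] w 57.3
```

View pics/c2c.png

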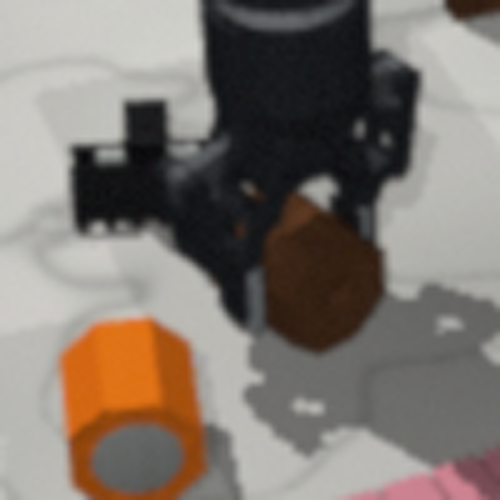

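```bash
echo 'KN=[0,0,-18.9]'>>h.py
python3 - <<'E'
from h import *
held([470,120,150],tool(-.034,40),KN)
E
```

```text
xyz cm [  7.73   7.2  -12.55] rot [-0.688 -0.137  0.379] |d| 164 deg 46 t 18.05 ee [442.3  21.7  10. ] F [-2.1  0.6  8.1] w 57.1
```

>>> jog_arm --commands '[{"x": 0, "y": 0, "z": -4, "ax": 0, "ay": 0, "az": 0, "jaw": 1}, {"x": 0, "y": 0.5, "z": -8.5, "ax": 0, "ay": 0, "az": 0, "jaw": 1}, {"x": 1.5, "y": 2.5, "z": -12, "ax": -0.13, "ay": -0.026, "az": 0.07, "jaw": 1}, {"x": 3.5, "y": 4, "z": -12.5, "ax": -0.26, "ay": -0.05, "az": 0.14, "jaw": 1}, {"x": 5.5, "y": 6, "z": -12.5, "ax": -0.39, "ay": -0.08, "az": 0.21, "jaw": 1}]'

```text
time_s: 18.55
ee_pos: [480.3, 94.8, 137.1]
ee_rot: [0.641, 0.741, 0.14, 0.146]
force: [0.6, 0.0, -2.3]
gripper_width: 57.0
```

Run:
```python
from h import *
held([480,142,140],tool(-.034,40),KN)
```

```text
xyz cm [4.51 1.27 1.63] rot [-0.289 -0.058  0.165] |d| 50 deg 19 t 18.55 ee [480.3  94.8 137.1] F [ 0.6  0.  -2.3] w 57.0
```

>>> jog_arm --commands '[{"x": 2, "y": 0.5, "z": 0.7, "ax": -0.13, "ay": -0.026, "az": 0.07, "jaw": 1}, {"x": 4, "y": 1, "z": 1.3, "ax": -0.26, "ay": -0.05, "az": 0.15, "jaw": 1}, {"x": 4.5, "y": 1.3, "z": 1.6, "ax": -0.289, "ay": -0.058, "az": 0.165, "jaw": 1}, {"x": 4.5, "y": 1.3, "z": 1.6, "ax": -0.289, "ay": -0.058, "az": 0.165, "jaw": 1}, {"x": 4.5, "y": 1.3, "z": 1.6, "ax": -0.289, "ay": -0.058, "az": 0.165, "jaw": 1}]'

```text
time_s: 19.05
ee_pos: [489.3, 141.5, 121.9]
ee_rot: [0.675, 0.657, 0.233, 0.242]
force: [-0.1, -0.3, -0.7]
gripper_width: 57.0
```

Run:
```python
from h import *
held([635,142,105],tool(-.034,40),KN)
s=snap('side','c3.png')
c=np.hstack([cv2.resize(s[160:260,260:390],None,fx=5,fy=5,interpolation=2)])
cv2.imwrite('pics/c3c.png',c[:,:,::-1])
```

```text
xyz cm [ 0.46 10.23 12.41] rot [-0.013 -0.002  0.006] |d| 161 deg 1 t 19.05 ee [489.3 141.5 121.9] F [-0.1 -0.3 -0.7] w 57.0
```

View pics/c3c.png

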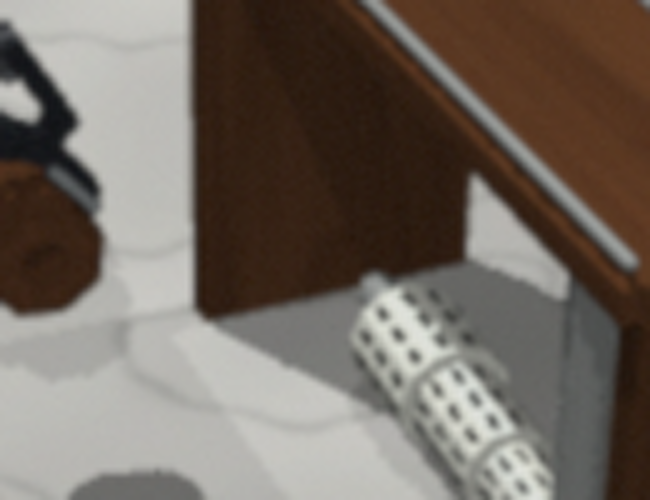

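>>> jog_arm --commands '[{"x": 0.46, "y": 3, "z": 3.5, "ax": -0.01, "ay": -0.002, "az": 0.006, "jaw": 1}, {"x": 0.46, "y": 6, "z": 7, "ax": -0.01, "ay": -0.002, "az": 0.006, "jaw": 1}, {"x": 0.46, "y": 8.5, "z": 10, "ax": -0.01, "ay": -0.002, "az": 0.006, "jaw": 1}, {"x": 0.46, "y": 10, "z": 12.2, "ax": -0.01, "ay": -0.002, "az": 0.006, "jaw": 1}, {"x": 0.46, "y": 10, "z": 12.2, "ax": -0.01, "ay": -0.002, "az": 0.006, "jaw": 1}]'

```text
time_s: 19.6
ee_pos: [649.9, 139.6, 92.7]
ee_rot: [0.677, 0.651, 0.238, 0.247]
force: [-0.3, 0.5, 0.1]
gripper_width: 57.0
```

>>> jog_arm --commands '[{"x": 0, "y": 0, "z": 0, "ax": 0, "ay": 0, "az": 0, "jaw": 1}, {"x": 0, "y": 0, "z": 0, "ax": 0, "ay": 0, "az": 0, "jaw": 1}, {"x": 0, "y": 0, "z": 0, "ax": 0, "ay": 0, "az": 0, "jaw": 1}, {"x": 0, "y": 0, "z": 0, "ax": 0, "ay": 0, "az": 0, "jaw": 1}]'

```text
time_s: 20.0
ee_pos: [643.8, 141.4, 91.4]
ee_rot: [0.676, 0.653, 0.237, 0.246]
force: [0.1, 0.2, -0.7]
gripper_width: 57.3
```

Run:
```python
from h import *
held([635,142,105],tool(-.034,40),KN)
```

```text
xyz cm [0.03 0.2  0.28] rot [-0.001  0.    -0.001] |d| 3 deg 0 t 20.0 ee [643.8 141.4  91.4] F [ 0.1  0.2 -0.7] w 57.3
```

>>> jog_arm --commands '[{"x": 0, "y": 0.2, "z": 0.27, "ax": 0, "ay": 0, "az": -0.001, "jaw": 1}, {"x": 0, "y": 0.2, "z": 0.27, "ax": 0, "ay": 0, "az": -0.001, "jaw": 1}, {"x": 0, "y": 0.2, "z": 0.27, "ax": 0, "ay": 0, "az": -0.001, "jaw": 1}, {"x": 0, "y": 0.2, "z": 0.27, "ax": 0, "ay": 0, "az": -0.001, "jaw": 1}]'

```text
time_s: 20.4
ee_pos: [647.6, 141.2, 90.2]
ee_rot: [0.676, 0.653, 0.237, 0.246]
force: [0.3, -0.4, -1.4]
gripper_width: 57.0
```

Run:
```python
from h import *
held([635,142,105],tool(-.034,40),KN)
s=snap('side','c4.png')
c=cv2.resize(s[180:260,310:390],None,fx=7,fy=7,interpolation=2)
cv2.imwrite('pics/c4c.png',c[:,:,::-1])
e=np.array([635,142,105])+R.from_euler('z',-.034).apply([[0,-30,0],[0,-58.5,0]])
print((proj('side',e)-[310,180])*7+3)
```

```text
xyz cm [ 0.03 -0.02 -0.05] rot [-0.001  0.    -0.   ] |d| 1 deg 0 t 20.4 ee [647.6 141.2  90.2] F [ 0.3 -0.4 -1.4] w 57.0
[[140.20533674 208.6538222 ]
 [170.46227204 249.46148176]]
```

View pics/c4c.png

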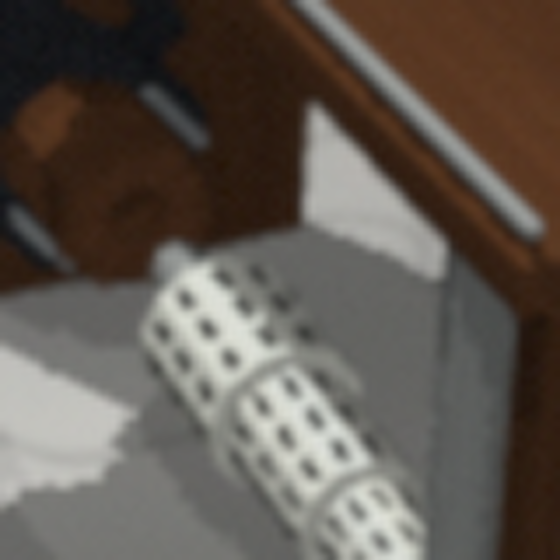

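>>> jog_arm --commands '[{"x": -1, "y": 0, "z": 0, "ax": 0, "ay": 0, "az": 0, "jaw": 1}, {"x": -2, "y": 0, "z": 0, "ax": 0, "ay": 0, "az": 0, "jaw": 1}, {"x": -2.6, "y": 0, "z": 0, "ax": 0, "ay": 0, "az": 0, "jaw": 1}, {"x": -2.6, "y": 0, "z": 0, "ax": 0, "ay": 0, "az": 0, "jaw": 1}]'

```text
time_s: 20.85
ee_pos: [646.7, 113.7, 90.2]
ee_rot: [0.677, 0.652, 0.237, 0.246]
force: [-0.1, 0.5, -1.5]
gripper_width: 56.8
```

>>> jog_arm --commands '[{"x": -0.4, "y": 0, "z": 0, "ax": 0, "ay": 0, "az": 0, "jaw": 1}, {"x": -0.7, "y": 0, "z": 0, "ax": 0, "ay": 0, "az": 0, "jaw": 1}, {"x": -0.7, "y": 0, "z": 0, "ax": 0, "ay": 0, "az": 0, "jaw": 1}]'

```text
time_s: 21.15
ee_pos: [646.6, 107.8, 90.3]
ee_rot: [0.676, 0.653, 0.237, 0.246]
force: [-0.4, 0.1, -1.0]
gripper_width: 57.1
```

>>> jog_arm --commands '[{"x": -0.3, "y": 0, "z": 0, "ax": 0, "ay": 0, "az": 0, "jaw": 1}, {"x": -0.5, "y": 0, "z": 0, "ax": 0, "ay": 0, "az": 0, "jaw": 1}, {"x": -0.5, "y": 0, "z": 0, "ax": 0, "ay": 0, "az": 0, "jaw": 1}]'

```text
time_s: 21.45
ee_pos: [646.4, 103.0, 90.3]
ee_rot: [0.676, 0.653, 0.237, 0.246]
force: [-0.2, -0.5, -0.4]
gripper_width: 57.0
```

Run:
```python
from h import *
held([633.3,98,105],tool(-.034,40),KN)
s=snap('side','c5.png')
c=cv2.resize(s[180:260,310:390],None,fx=7,fy=7,interpolation=2)
cv2.imwrite('pics/c5c.png',c[:,:,::-1])
```

```text
xyz cm [-0.55 -0.04 -0.06] rot [-0.001  0.001 -0.   ] |d| 6 deg 0 t 21.45 ee [646.4 103.   90.3] F [-0.2 -0.5 -0.4] w 57.0
```

View pics/c5c.png

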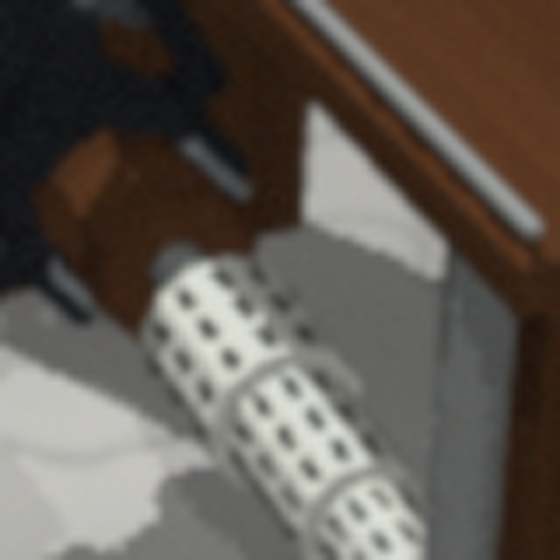

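>>> jog_arm --commands '[{"x": -0.4, "y": 0, "z": 0, "ax": 0, "ay": 0, "az": 0, "jaw": 1}, {"x": -0.8, "y": 0, "z": 0, "ax": 0, "ay": 0, "az": 0, "jaw": 1}, {"x": -0.8, "y": 0, "z": 0, "ax": 0, "ay": 0, "az": 0, "jaw": 1}]'

```text
time_s: 21.8
ee_pos: [646.1, 94.6, 90.3]
ee_rot: [0.676, 0.653, 0.237, 0.246]
force: [-0.3, -0.0, -0.0]
gripper_width: 57.4
```

>>> jog_arm --commands '[{"x": -0.4, "y": 0, "z": 0, "ax": 0, "ay": 0, "az": 0, "jaw": 1}, {"x": -0.8, "y": 0, "z": 0, "ax": 0, "ay": 0, "az": 0, "jaw": 1}, {"x": -0.8, "y": 0, "z": 0, "ax": 0, "ay": 0, "az": 0, "jaw": 1}]'

```text
time_s: 22.1
ee_pos: [645.8, 86.6, 90.3]
ee_rot: [0.676, 0.653, 0.237, 0.246]
force: [0.1, 0.6, -0.8]
gripper_width: 57.0
```

>>> jog_arm --commands '[{"x": -0.3, "y": 0, "z": 0, "ax": 0, "ay": 0, "az": 0, "jaw": 1}, {"x": -0.6, "y": 0, "z": 0, "ax": 0, "ay": 0, "az": 0, "jaw": 1}, {"x": -0.6, "y": 0, "z": 0, "ax": 0, "ay": 0, "az": 0, "jaw": 1}]'

```text
time_s: 22.4
ee_pos: [645.6, 83.6, 90.4]
ee_rot: [0.675, 0.654, 0.239, 0.244]
force: [0.3, 7.3, -1.1]
gripper_width: 57.5
```

>>> jog_arm --commands '[{"x": -0.4, "y": 0, "z": 0, "ax": 0, "ay": 0, "az": 0, "jaw": 1}, {"x": -0.6, "y": 0, "z": 0, "ax": 0, "ay": 0, "az": 0, "jaw": 1}, {"x": -0.6, "y": 0, "z": 0, "ax": 0, "ay": 0, "az": 0, "jaw": 1}]'

```text
time_s: 22.7
ee_pos: [645.4, 74.8, 90.3]
ee_rot: [0.676, 0.653, 0.237, 0.246]
force: [-0.4, -0.1, -0.9]
gripper_width: 57.1
```

>>> jog_arm --commands '[{"x": -0.3, "y": 0, "z": 0, "ax": 0, "ay": 0, "az": 0, "jaw": 1}, {"x": -0.3, "y": 0, "z": 0, "ax": 0, "ay": 0, "az": 0, "jaw": 1}, {"x": -0.3, "y": 0, "z": 0, "ax": 0, "ay": 0, "az": 0, "jaw": 1}]'

```text
time_s: 23.0
ee_pos: [645.3, 73.7, 90.3]
ee_rot: [0.675, 0.654, 0.239, 0.244]
force: [0.3, 6.4, -2.1]
gripper_width: 57.3
```

>>> jog_arm --commands '[{"x": -0.4, "y": 0, "z": 0, "ax": 0, "ay": 0, "az": 0, "jaw": 1}, {"x": -0.4, "y": 0, "z": 0, "ax": 0, "ay": 0, "az": 0, "jaw": 1}, {"x": -0.4, "y": 0, "z": 0, "ax": 0, "ay": 0, "az": 0, "jaw": 1}]'

```text
time_s: 23.3
ee_pos: [645.1, 73.7, 90.3]
ee_rot: [0.673, 0.656, 0.241, 0.241]
force: [0.5, 16.6, -2.9]
gripper_width: 57.3
```

>>> jog_arm --commands '[{"x": 0.6, "y": 0, "z": 0, "ax": 0, "ay": 0, "az": 0, "jaw": 1}, {"x": 0.6, "y": 0, "z": 0, "ax": 0, "ay": 0, "az": 0, "jaw": 1}, {"x": 0.6, "y": 0, "z": 0, "ax": 0, "ay": 0, "az": 0, "jaw": -1}, {"x": 0.6, "y": 0, "z": 0, "ax": 0, "ay": 0, "az": 0, "jaw": -1}, {"x": 0.6, "y": 0, "z": 0, "ax": 0, "ay": 0, "az": 0, "jaw": -1}]'

```text
time_s: 23.8
ee_pos: [645.6, 73.5, 90.5]
ee_rot: [0.676, 0.653, 0.237, 0.246]
force: [-0.6, -0.3, -0.1]
gripper_width: 85.3
```

>>> jog_arm --commands '[{"x": 0, "y": 0, "z": 0, "ax": 0, "ay": 0, "az": 0, "jaw": -1}, {"x": 0, "y": 0, "z": 0, "ax": 0, "ay": 0, "az": 0, "jaw": -1}]'

```text
time_s: 24.0
ee_pos: [645.5, 73.9, 90.4]
ee_rot: [0.676, 0.653, 0.237, 0.246]
force: [0.2, -0.8, -0.0]
gripper_width: 85.1
```

Run:
```python
from h import *
s=snap('side','c6.png')
c=cv2.resize(s[180:260,310:390],None,fx=7,fy=7,interpolation=2)
cv2.imwrite('pics/c6c.png',c[:,:,::-1])
```

```text
(no output)
```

View pics/c6c.png

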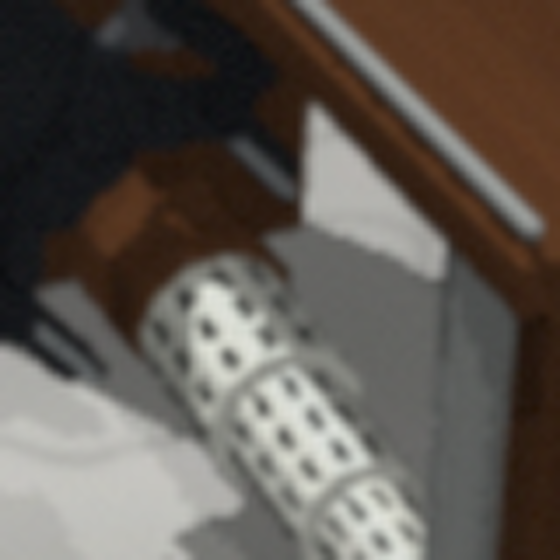

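Released cleanly; now withdraw.

>>> jog_arm --commands '[{"x": 0, "y": 0, "z": -1.5, "ax": 0, "ay": 0, "az": 0, "jaw": -1}, {"x": 0, "y": 0, "z": -5, "ax": 0, "ay": 0, "az": 0, "jaw": -1}, {"x": 0, "y": 0, "z": -10, "ax": 0, "ay": 0, "az": 0, "jaw": -1}, {"x": 0, "y": 0, "z": -15, "ax": 0, "ay": 0, "az": 0, "jaw": -1}, {"x": 0, "y": 0, "z": -20, "ax": 0, "ay": 0, "az": 0, "jaw": -1}]'

```text
time_s: 24.55
ee_pos: [515.4, 78.6, 244.5]
ee_rot: [0.676, 0.653, 0.237, 0.246]
force: [1.9, -0.3, 1.0]
gripper_width: 85.3
```

>>> jog_arm --commands '[{"x": 0, "y": 0, "z": -4, "ax": 0, "ay": 0, "az": 0, "jaw": -1}, {"x": 0, "y": 0, "z": -4, "ax": 0, "ay": 0, "az": 0, "jaw": -1}, {"x": 0, "y": 0, "z": -4, "ax": 0, "ay": 0, "az": 0, "jaw": -1}, {"x": 0, "y": 0, "z": -4, "ax": 0, "ay": 0, "az": 0, "jaw": -1}]'

```text
time_s: 24.95
ee_pos: [491.4, 79.5, 273.2]
ee_rot: [0.676, 0.653, 0.237, 0.245]
force: [0.5, -0.2, 0.1]
gripper_width: 85.3
```

Run:
```python
from h import *
s=snap('side','d1.png');t=snap('top','d1t.png')
c=np.hstack([cv2.resize(s[180:300,300:400],None,fx=4,fy=4,interpolation=2),cv2.resize(t[180:300,260:360],None,fx=4,fy=4,interpolation=2)])
cv2.imwrite('pics/d1c.png',c[:,:,::-1])
np.set_printoptions(precision=1,suppress=True)
for k,z in dict(glass_jar=288,pill_organizer=0,hair_clip=0,brush_holder=0,knob_centre=105).items():
  for n in('side','top'):
    for r in arm.tip_of(k,n)[:2]:
        u,v=np.array(r['position'])*[640,480]; print(k,n,round(r['p'],2),np.array([u,v]),onz(n,u,v,z))
print(arm.sense()['time_s'])
```

```text
glass_jar side 0.76 [352.6 129.9] [709.1 155.6 288. ]
glass_jar side 0.48 [238.5 261.6] [ 306.3 -245.4  288. ]
glass_jar top 0.76 [214.7 146.8] [708.4 137.6 288. ]
pill_organizer side 0.72 [282.8 334. ] [ 411.  -153.5    0. ]
pill_organizer top 0.89 [343.3 303.2] [ 408.2 -146.5    0. ]
pill_organizer top 0.19 [249.1 204.8] [648.6  90.4   0. ]
hair_clip side 0.83 [238.6 261.1] [396.6 127.5   0. ]
brush_holder side 0.98 [432.4 395.8] [ 617.1 -415.6    0. ]
brush_holder top 0.97 [453.2 224.3] [ 608.7 -420.3    0. ]
knob_centre side 0.92 [336.4 216.4] [636.4  76.4 105. ]
knob_centre side 0.82 [239.5 301.5] [ 327.7 -136.8  105. ]
knob_centre top 0.91 [301.2 330.2] [342.4 -44.5 105. ]
knob_centre top 0.52 [251.7 204.3] [628.6  74.9 105. ]
25.55
```

View pics/d1c.png

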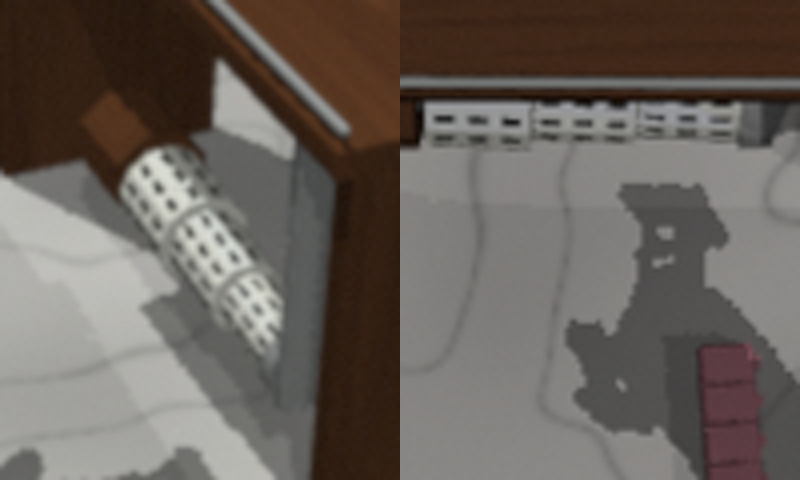

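View pics/d1.png

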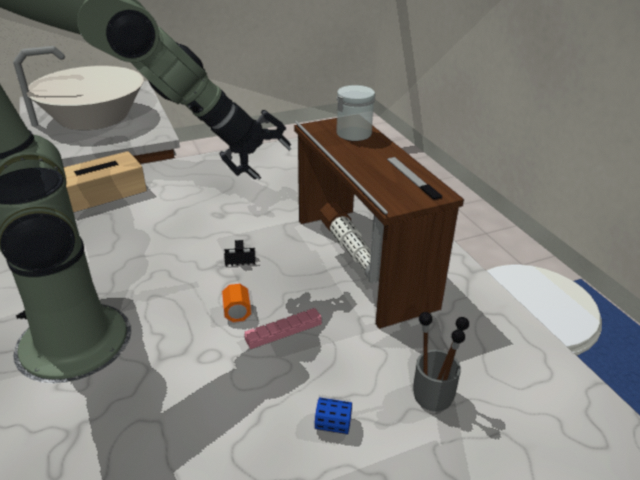

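```bash
python3 -c "
from h import *
print(arm.sense()['time_s']); print(arm.close_job())"
```

```text
25.55
the job is handed in; nothing more can be done
None
```

The rollers and the walnut end knob are on the rod in the order asked, and the job is handed in at 25.55 s of the 70 s allowed.

- **Rollers:** I slid the medium roller on and pushed it, with the small one ahead of it, up to the collar until it stopped at about 12 N. I then slid the large one on against them, which met about 5 N. Before each part went on, I checked in the side picture that its hole lined up with the rod's end. That end stood about 10 mm in from its straight position.
- **Knob:** The balls pushed back with about 7 N, then let go. The knob then stopped hard: it did not move under 17 N, at the expected depth. I only know it clicked from this force pattern.
- **Last checks:** With the gripper withdrawn and touching nothing, the pictures show small, medium, large and knob closed up in a row. The knob's centre reads y of about 75–76 mm in both cameras, where 75.5 mm is expected.
- **Bystanders:** The jar, pill organizer, hair clip, brush holder, orange knob and blue roller look unmoved. The network positions for the jar, clip and brush holder differ by up to about 12 mm between readings. I put that down to network scatter, because the pictures show them in the same places, but I did not measure it more finely.
- **Disagreement:** The two cameras differ by several millimetres on x at the knob (636 mm from the side, 629 mm from above). The forces during the fit showed no sideways strain.

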